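# Key the belt pulley onto the pump shaft

### The arm

A 7-joint arm with a two-finger parallel gripper is mounted at the origin on the work surface; the furniture and walls round the work are solid. World frame = base frame: x ahead of the robot, y to its left, z up, the work surface at z = 0. Lengths are in m, angles in rad, forces in N, time in s.
With the tool pointing down it reaches from about 0.375 to 0.925 m from the base axis. Payload 3.1 kg.
Tool frame: the origin (TCP) lies at the very end of the fingers, on their centre line; the grasp point (between the pads) lies 19 mm behind it; x points along the fingers, z is the direction in which the jaws open and shut, and the axes are right-handed (so a half turn about x gives the same grasp; the last joint's range is limited). The gripper opens to 85 mm and grips with 20 to 120 N. Pads are 22 mm wide; open, the fingers measure 114 mm over their backs; the gripper's body (76 mm by 85 mm) begins 54 mm behind the grasp point. The pads swing forward as they close: fully open they stand 13 mm farther back than shut.
Start: joints at [-1.397, 0.383, 0.044, 1.598, -0.018, 1.161, -0.05], TCP at [0.174, 0.626, 0.205] pointing down, gripper open.
Joint ranges: [-2.61, 2.61], [-0.41, 2.15], [-1.48, 1.57], [0, 2.5], [-1.57, 4.71], [0.05, 1.97], [-2.85, 2.85]. Speed limits (rad/s): [2.79, 2.79, 3.14, 3.14, 3.14, 3.14, 3.14].

### API

Orientations are given as [roll, pitch, yaw] about the fixed x, y, z axes, in that order (R = Rz(yaw) Ry(pitch) Rx(roll)).
In Python, from station import robot gives the robot as it stands. The module is installed in compiled form; this text tells all that it offers.
- The arm moves only by the tool drive_tool, never from a script. Its argument "rows" is a list of rows, each a list of 7 numbers: the turn, a rotation vector about the tool's x, y, z in units of 8 degrees (1.0 is 8 degrees), then the shift along the tool's x, y, z in m, then the opening, from 0 (shut) to 1 (fully open). In form: [[rx, ry, rz, x, y, z, grip], ...]. A call has 1 to 20 rows; each row shifts and turns the commanded pose from where the row before left it, along the tool's axes as they then stand; what a row does not reach is not made up. A row lasts 1/10 s, in which the tool goes at most 50 mm and 8.59 degrees, less where a joint would pass 70% of its speed; a pose out of reach is approached as far as the arm can. A call with a gripper value outside its range is refused whole. The fingers move at their own pace and stop on an object; "squeeze" is the grip in N (left out, the last holds). Time passes only in rows, so rows that do not move let the fingers close. It gives the time, the measured TCP pose, the force and the opening at its end, in the units of the state.
- robot.get_obs(): the state, without advancing time (a new reading comes with each control period).
- robot.read_camera(name): name is "scene" or "top"; returns a dict with "img" (480x640x3 uint8, red, green, blue), "depth" (480x640 float32, m along the optical axis (not along the pixel's ray), 0 where there is no reading), "mtx" (3x3 intrinsics, pixels), "k1" (the pictures are not rectified: a ray, as slopes to the right and down, at radius r is drawn at 1 + k1 r^2 times it, then the intrinsics apply), "camera_from_world" (4x4, takes a point from world to camera coordinates). Camera axes: x right, y down, z forward; pixel columns grow to the right and rows downward; lengths in m; the calibration is good to about 2 mm. A picture is of the moment at which its call begins.
- robot.finish_job(): hands the job in, once; it reports no verdict.
The state is a dict: "t": time; "joints": joint angles; "joint_velocities": joint speeds; "joint_efforts": joint torques, N m; "eef_pos": TCP position; "eef_rot": TCP orientation; "wrist_force": force on the tool from outside, world axes, zero at the start; "torque": the same for the moment, N m; "width": finger opening in m.
Only numpy, scipy, OpenCV 4.12 (cv2) and the standard library are available. Lean on these libraries where they do the work, as an engineer would, in place of code of your own. Each camera call takes 0.05 s, during which the arm holds its last target.

### The job

Fix the belt pulley on the pump's shaft with its tapered gib-head key. Lay the biggest key in the open keyway of the shaft, thin end first into the slot of the pulley, and let go of it; then tap its head with the mallet, not with the fingers, until it is tight and its head stands only a few millimetres from the pulley. Lay the mallet flat on the worktop again, and leave the other two keys and the things standing about where they are.

Things in the scene. Friction and masses are not known exactly. Their poses are not given: they have to be found in the camera images.
- pump: Fixed grey pump with a level steel shaft. Origin on the worktop under the shaft's axis, below the front face of the pulley's boss. +x along the shaft into the pulley (the way the key is driven), z up. Shaft 50 mm across, axis 88 mm up, from its free end at x = -75 mm on through the pulley. All along its top runs an open keyway: flat floor 104 mm up, 21 mm wide, 6 mm deep, edges chamfered.
- keyway_mouth (a point): Middle of the keyway's floor, 104 mm up, at the pulley's front face; axes as the pump's. Here begins the pulley's slot: 23 mm wide, roof 19 mm above the floor, sloping down 1 in 12 inward. The key goes in loosely until its origin is here (x = 0, head 30 mm from pulley), then wedges: 5 to 18 N drive it on, until it is tight near x = +24 mm (head 6 mm from pulley) and resistance rises steeply.
- pump_casing (a point): Top of the pump's outlet flange, 175 mm up, the highest part of the pump, 190 mm behind the pulley's face. Between it and the pulley lies the bearing housing, top 132 mm up with a grease nipple to 148 mm; the casing is 144 mm across.
- pulley (a joint): Height of the loose dark belt pulley on the shaft, in m: 0 hanging loose, about 0.002 when the key has taken up all its play. Boss 84 mm across and 30 mm long at the front, then the grooved rim 130 mm across (top 153 mm up) and 40 mm long.
- gib_key: The loose steel gib-head key that fits, the biggest of three: 100 mm long, 18 mm wide, 0.22 kg. Origin in the middle of its length, on its flat underside; +x to the thin end, z up. Body from x = +50 (15 mm high) to x = -30 mm (22 mm high), top sloping 1 in 12; head from x = -30 to -50 mm, 42 mm high, as wide as the body. Centre of mass at about x = -9 mm. It lies on its underside.
- small_key: A smaller loose gib-head key, 80 mm long, 12 mm wide, head 27 mm high; not wanted. Origin at mid-length on its underside, +x to the thin end.
- plain_key: A loose plain steel key without a head, 106 mm long, 14 mm wide, 12 mm high; not wanted. Origin at mid-length on its underside.
- mallet: Soft-faced mallet lying flat, 0.42 kg. Origin under the centre of its head, on the worktop as it lies; z up. Head along y, 90 mm long from face to face (white faces at y = +/-45 mm), 44 mm across, axis 22 mm above the origin. Light wooden handle toward -x, from x = -22 to -178 mm, 22 mm thick up to x = -100 mm, then thicker, axis also 22 mm above the origin. Centre of mass at about x = -20 mm.
- jar_tall: White screw-top jar, 70 mm across, 146 mm high, standing near the keys; origin under its centre.
- jar_right: White screw-top jar, 70 mm across, 136 mm high, standing to the right front; origin under its centre.
- dropper: Small dropper bottle, 27 mm across, 85 mm high; origin under its centre.
- sachet: Foil sachet lying flat, 88 x 62 mm, 24 mm high; origin under its centre.

How it is judged:
By the outcome, as a careful person would: the job done as asked, in the order asked, and still so for the second after the job is handed in, with the robot touching nothing.
It also fails if it takes over 61 s, if anything falls off the work surface, if the arm or the gripper's body presses on something with over 40 N, if the wrist force passes 120 N, or if a joint passes its speed limit or range.

## Working session

There is one attempt and no reset: what is moved stays moved. The work goes in short steps, Python scripts to look and compute and a tool call to move; the robot and the scene stay as the last step left them, time stands still between calls to the robot, and variables do not carry over. Pictures are saved under pics/ and viewed, and the job is handed in when it is done.

Besides the shell and the picture viewer there is one more tool, called as name(argument=value, ...) on one line, values as JSON. drive_tool: Moves the arm, as the interface text tells. Its arguments: {"type":"object","properties":{"rows":{"type":"array","items":{"type":"array","items":{"type":"number"}}},"squeeze":{"type":"number"}},"required":["rows"]}

```bash
mkdir -p pics; ls
python3 - <<'E'
from station import robot
import cv2,numpy as np,pickle
o=robot.get_obs(); print({k:np.round(v,3) for k,v in o.items()})
for n in("scene","top"):
    c=robot.read_camera(n); pickle.dump(c,open(f"{n}0.pkl","wb"))
    cv2.imwrite(f"pics/{n}0.png",c["img"][...,::-1]); print(n,c["mtx"],c["k1"],np.round(c["camera_from_world"],4))
E
```

```text
pics
{'t': np.float64(0.0), 'joints': array([-1.397,  0.384,  0.044,  1.6  , -0.018,  1.161, -0.05 ]), 'joint_velocities': array([ 0.001, -0.   ,  0.   , -0.001, -0.   , -0.001,  0.   ]), 'joint_efforts': array([ 0.0000e+00, -4.3346e+01,  1.0240e+00, -2.4951e+01,  1.1000e-02,
        1.1000e-02,  0.0000e+00]), 'eef_pos': array([0.174, 0.625, 0.203]), 'eef_rot': array([-3.085,  1.568, -1.786]), 'wrist_force': array([1.028, 0.207, 0.202]), 'torque': array([ 0.   , -0.04 ,  0.008]), 'width': np.float64(0.085)}
scene [[596.52645889   0.         309.93985887]
 [  0.         596.52645889 237.62906236]
 [  0.           0.           1.        ]] -0.057601755705428324 [[ 0.2144 -0.9766  0.016  -0.1081]
 [-0.5167 -0.1273 -0.8466  0.3804]
 [ 0.8289  0.1733 -0.5319  1.1229]
 [ 0.      0.      0.      1.    ]]
top [[559.29813669   0.         322.18910476]
 [  0.         559.29813669 234.69308884]
 [  0.           0.           1.        ]] -0.00911489574258963 [[-9.1000e-03 -9.9990e-01  1.4100e-02  4.0000e-04]
 [-9.8340e-01  6.4000e-03 -1.8160e-01  5.1980e-01]
 [ 1.8150e-01 -1.5500e-02 -9.8330e-01  1.2723e+00]
 [ 0.0000e+00  0.0000e+00  0.0000e+00  1.0000e+00]]
```

View pics/scene0.png

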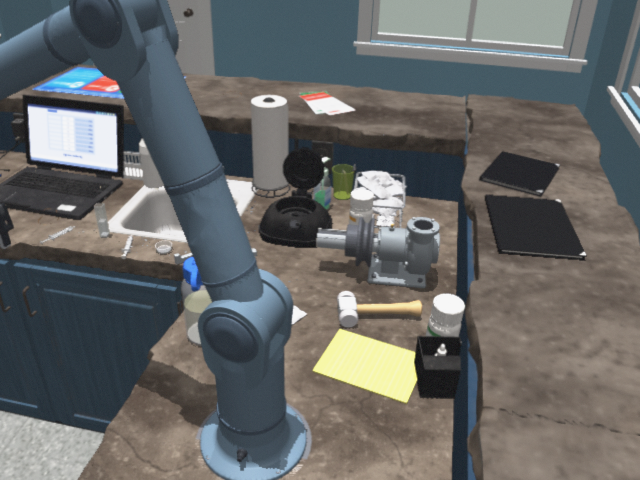

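View pics/top0.png

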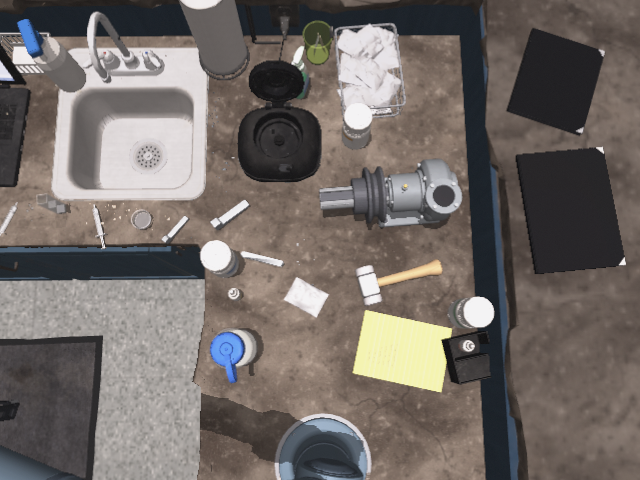

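```bash
cat > h.py <<'E'
import numpy as np,cv2,pickle
def ray(c,u,v):
    K=c["mtx"];p=np.array([(u-K[0,2])/K[0,0],(v-K[1,2])/K[1,1]]);q=p.copy()
    for _ in range(20): q=p/(1+c["k1"]*(q@q))
    return np.r_[q,1]
def plane(c,u,v,z):
    T=c["camera_from_world"];R=T[:3,:3];o=-R.T@T[:3,3];d=R.T@ray(c,u,v)
    return o+d*(z-o[2])/d[2]
def pix(c,P):
    T=c["camera_from_world"];q=T[:3,:3]@np.asarray(P)+T[:3,3];a=q[:2]/q[2];a=a*(1+c["k1"]*(a@a));K=c["mtx"]
    return np.array([K[0,0]*a[0]+K[0,2],K[1,1]*a[1]+K[1,2]])
def cloud(c):
    K=c["mtx"];uu,vv=np.meshgrid(np.arange(640.),np.arange(480.))
    D=np.array([c["k1"],0,0,0,0.])
    p=cv2.undistortPoints(np.stack([uu.ravel(),vv.ravel()],1).reshape(-1,1,2),K,D).reshape(480,640,2)
    d=c["depth"];P=np.dstack([p[...,0]*d,p[...,1]*d,d]);T=c["camera_from_world"]
    W=(P-T[:3,3])@T[:3,:3]; W[d==0]=np.nan
    return W
def crop(c,x0,y0,x1,y1,s,fn):
    cv2.imwrite(fn,cv2.resize(c["img"][y0:y1,x0:x1,::-1],None,fx=s,fy=s,interpolation=cv2.INTER_CUBIC))
def load(n): return pickle.load(open(n,"rb"))
E
python3 - <<'E'
from h import *
t=load("top0.pkl");s=load("scene0.pkl")
crop(t,150,180,310,280,5,"pics/tkeys.png");crop(t,310,150,470,270,5,"pics/tpump.png");crop(t,330,240,460,320,6,"pics/tmal.png")
crop(s,300,200,460,320,5,"pics/spump.png")
W=cloud(t)
for p in [(230,213),(215,222),(262,258),(176,228),(336,200),(335,190),(335,210),(360,200),(369,285),(400,275),(300,240)]: print(p,np.round(W[p[1],p[0]],3))
E
```

```text
(230, 213) [0.58  0.219 0.02 ]
(215, 222) [0.553 0.251 0.042]
(262, 258) [0.471 0.141 0.01 ]
(176, 228) [0.545 0.349 0.015]
(336, 200) [ 0.589 -0.035  0.108]
(335, 190) [ 0.612 -0.033  0.11 ]
(335, 210) [ 0.59  -0.036  0.003]
(360, 200) [ 0.584 -0.088  0.127]
(369, 285) [ 0.4   -0.112  0.046]
(400, 275) [ 0.424 -0.186  0.039]
(300, 240) [0.514 0.05  0.008]
```

View pics/tkeys.png

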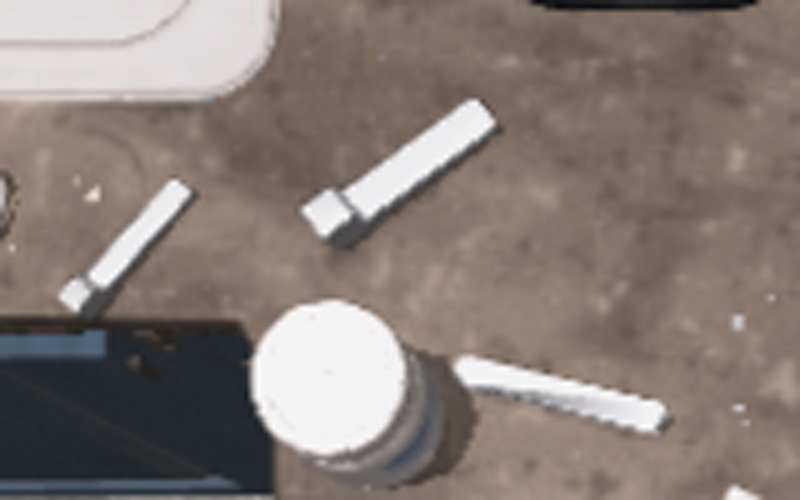

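View pics/tpump.png

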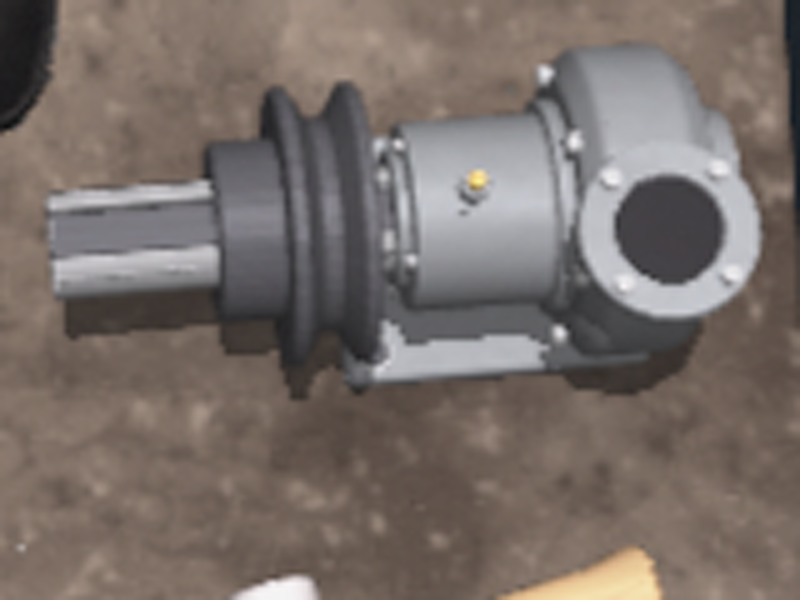

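View pics/tmal.png

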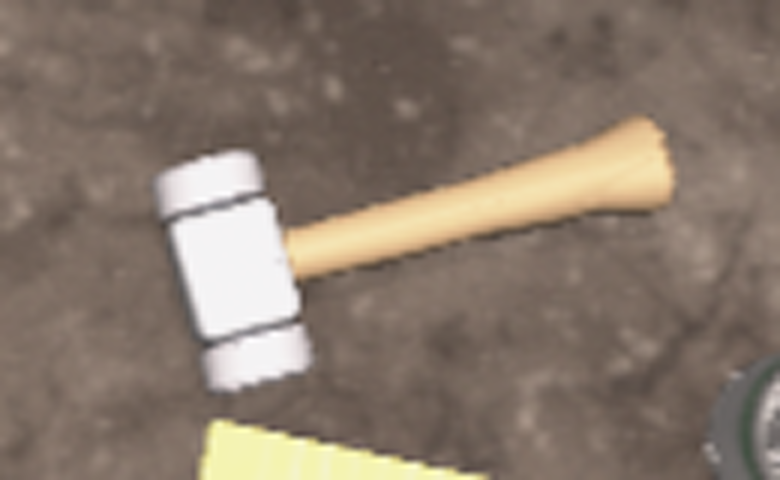

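View pics/spump.png

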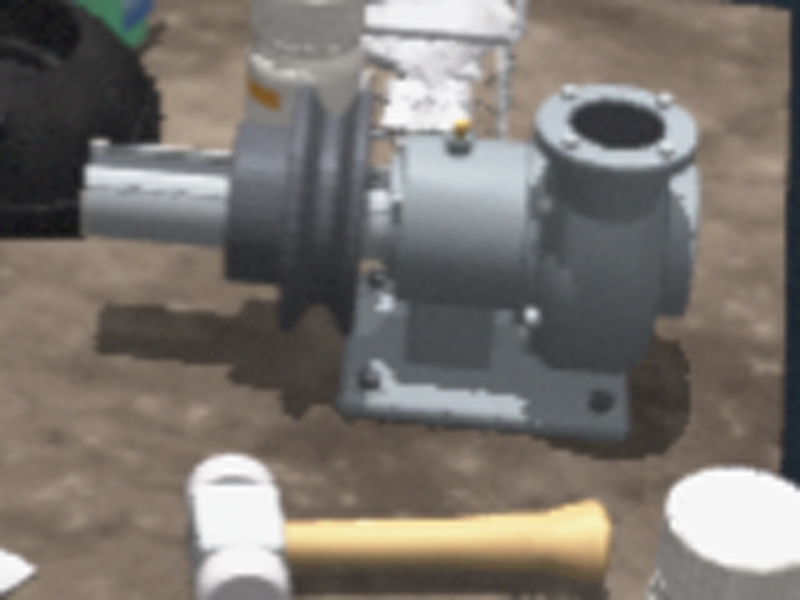

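Run:
```python
from h import *
t=load("top0.pkl");s=load("scene0.pkl")
W=cloud(t);S=cloud(s)
for c in(t,s):
    T=c["camera_from_world"];print(-T[:3,:3].T@T[:3,3])
# table heights
print("table",np.nanmedian(W[225:240,270:300],axis=(0,1)),np.nanmedian(S[285:300,360:400],axis=(0,1)))
# columns of shaft in top
for u in (322,328,336,344,350):
    print(u,[(v,*np.round(W[v,u]*1000).astype(int)[[0,2]]) for v in range(184,216,1)])
# boss+ rim edges along row
print([(u,*np.round(W[200,u]*1000).astype(int)) for u in range(314,392,2)])
# plane points
f=lambda u,v,z:np.round(plane(t,u/5+310,v/5+150,z)*1000,1)
print("keyway end L",f(52,208,.107),f(54,257,.110)," boss",f(215,202,.107),f(218,245,.110))
print("shaft top silhouettes",f(47,194,.1),f(54,298,.088),f(210,180,.1),f(220,288,.088))
g=lambda u,v,z:np.round(plane(t,u/5+150,v/5+180,z)*1000,1)
print("key head corners",[g(u,v,.042) for u,v in [(302,210),(328,190),(357,212),(332,242)]])
print("thin",[g(u,v,.015) for u,v in [(475,99),(498,124)]])
m=lambda u,v,z:np.round(plane(t,u/6+330,v/6+240,z)*1000,1)
print("mallet faces",[m(u,v,.022) for u,v in [(156,180),(262,160),(208,388),(312,368)]],"handle",m(290,255,.03),m(668,165,.03), m(655,120,.022),m(672,200,.022))
```

```text
[0.28029505 0.01683337 1.34541278]
[-0.71101405 -0.25168935  0.92113579]
table [0.53572169 0.08750977 0.00146373] [ 0.5150226  -0.17938161 -0.00153423]
322 [(184, np.int64(656), np.int64(3)), (185, np.int64(653), np.int64(4)), (186, np.int64(652), np.int64(0)), (187, np.int64(649), np.int64(1)), (188, np.int64(618), np.int64(103)), (189, np.int64(614), np.int64(109)), (190, np.int64(612), np.int64(111)), (191, np.int64(609), np.int64(113)), (192, np.int64(608), np.int64(107)), (193, np.int64(606), np.int64(107)), (194, np.int64(603), np.int64(109)), (195, np.int64(601), np.int64(105)), (196, np.int64(599), np.int64(107)), (197, np.int64(597), np.int64(105)), (198, np.int64(594), np.int64(106)), (199, np.int64(592), np.int64(104)), (200, np.int64(590), np.int64(106)), (201, np.int64(586), np.int64(112)), (202, np.int64(584), np.int64(109)), (203, np.int64(581), np.int64(110)), (204, np.int64(580), np.int64(106)), (205, np.int64(578), np.int64(104)), (206, np.int64(576), np.int64(104)), (207, np.int64(574), np.int64(101)), (208, np.int64(573), np.int64(94)), (209, np.int64(572), np.int
[... 7000 characters left out ...]
852e+02 -2.000e-01  1.100e+02]  boss [611.4 -74.1 107. ] [590.4 -74.9 110. ]
shaft top silhouettes [617.5   2.6 100. ] [ 5.712e+02 -4.000e-01  8.800e+01] [623.8 -72.6 100. ] [575.5 -77.1  88. ]
key head corners [array([553.2, 261.4,  42. ]), array([562.8, 249.3,  42. ]), array([552.1, 235.3,  42. ]), array([537.6, 246.8,  42. ])]
thin [array([613.7, 183.6,  15. ]), array([601.1, 172.2,  15. ])]
mallet faces [array([438.5, -83.8,  22. ]), array([ 446.2, -126.1,   22. ]), array([ 356.3, -102.6,   22. ]), array([ 363.8, -143.7,   22. ])] handle [ 407.5 -135.3   30. ] [ 442.  -286.1   30. ] [ 461.1 -283.6   22. ] [ 429.  -288.9   22. ]<stdin>:10: RuntimeWarning: invalid value encountered in cast
```

```bash
cat >> h.py <<'E'
from scipy.spatial.transform import Rotation as Rn
def key_pose(c,box,zt=None):
    x0,y0,x1,y1=box
    g=cv2.cvtColor(c["img"],cv2.COLOR_RGB2GRAY)[y0:y1,x0:x1]
    m=(g>175).astype(np.uint8); n,l,st,_=cv2.connectedComponentsWithStats(m); i=1+np.argmax(st[1:,4])
    v,u=np.where(l==i); return u+x0,v+y0
E
python3 - <<'E'
from h import *
from station import robot
t=load("top0.pkl");s=load("scene0.pkl")
o=robot.get_obs();R=Rn.from_euler('xyz',o["eef_rot"]).as_matrix();print("R\n",R.round(3))
f=lambda u,v,z:np.round(plane(t,u/5+310,v/5+150,z)*1000,1)
print("flange",f(670,232,.175), "grease",f(478,180,.148))
W=cloud(t);S=cloud(s)
for X,n in((W,'top'),(S,'scene')):
    k=(X[...,2]>.166)&(X[...,2]<.185)&(X[...,0]>.5)&(X[...,0]<.75)&(X[...,1]<-.2)&(X[...,1]>-.35)
    print(n,k.sum(),np.nanmean(X[k],0)); v,u=np.where(k); (cx,cy),r=cv2.minEnclosingCircle(np.stack([u,v],1).astype(np.float32)); print(cx,cy,r,plane(t if n=='top' else s,cx,cy,.175))
u,v=key_pose(t,(200,195,260,235)); print(len(u))
P=np.array([plane(t,a,b,.019) for a,b in zip(u,v)])[:,:2]
# body only: away from head
rect=cv2.minAreaRect((P*1000).astype(np.float32));print("rect",rect)
d=np.array([np.cos(np.radians(-51)),np.sin(np.radians(-51))]);q=P@d
k=(q>np.quantile(q,.35))&(q<np.quantile(q,.97)); vx,vy,cx,cy=cv2.fitLine((P[k]*1000).astype(np.float32),cv2.DIST_L2,0,.01,.01).ravel();print("yaw",np.degrees(np.arctan2(vy,vx)),cx,cy)
print([pix(s,(x,y,.02)) for x,y in((.5764,.216),(.60,-.076))])
E
```

```text
R
 [[-0.001 -0.963  0.268]
 [-0.002  0.268  0.963]
 [-1.    -0.    -0.002]]
flange [ 578.8 -266.   175. ] grease [ 609.9 -188.1  148. ]
top 1059 [ 0.57985349 -0.26385299  0.17686697]
442.8470458984375 194.43023681640625 19.68793487548828 [ 0.58322721 -0.26367271  0.175     ]
scene 496 [ 0.57363184 -0.26532208  0.17327525]
422.84375 225.5 16.225831985473633 [ 0.5723681  -0.26535661  0.175     ]
230
rect ((584.661865234375, 210.46546936035156), (17.44078254699707, 78.70979309082031), 36.89421081542969)
yaw -53.487774 592.1988 200.53563
[array([238.48214478, 251.60795902]), array([345.46779511, 261.21432508])]
```

Run:
```python
from h import *
t=load("top0.pkl");s=load("scene0.pkl")
W=cloud(t)
B=W[195:236,200:260].reshape(-1,3)
k=(B[:,2]>.010)&(B[:,2]<.03);b=B[k]
print(k.sum(),cv2.minAreaRect((b[:,:2]*1000).astype(np.float32)),b.mean(0))
k=(B[:,2]>.034);b=B[k];print(k.sum(),cv2.minAreaRect((b[:,:2]*1000).astype(np.float32)),b.mean(0))
crop(t,205,192,260,235,14,"pics/k1.png")
im=cv2.imread("pics/k1.png")
for (x,y,z) in [(.5847,.2105,.019)]:pass
crop(s,210,225,290,275,10,"pics/k2.png")
```

```text
291 ((587.7940673828125, 212.90322875976562), (30.06158447265625, 115.69005584716797), 37.43597412109375) [0.58132966 0.21150791 0.01930417]
69 ((553.65869140625, 248.7976531982422), (18.873960494995117, 20.03107452392578), 41.620765686035156) [0.55280308 0.24837559 0.04342666]
```

View pics/k1.png

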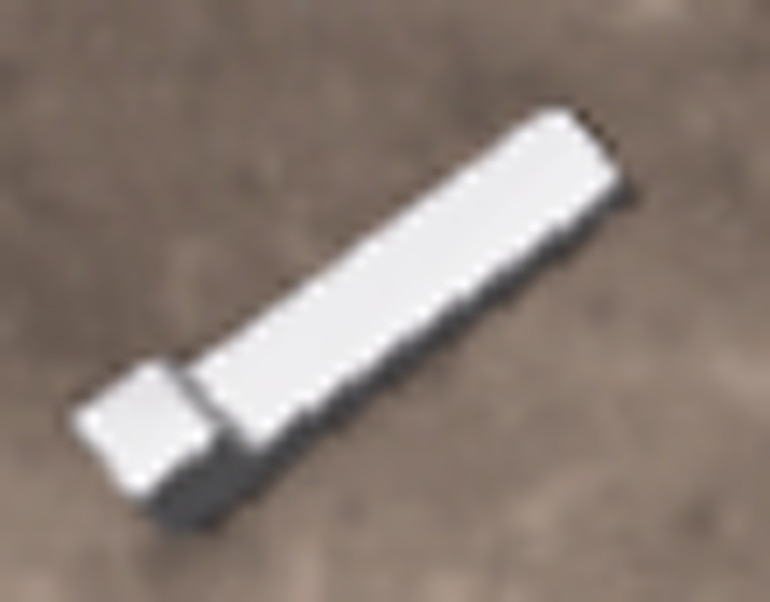

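View pics/k2.png

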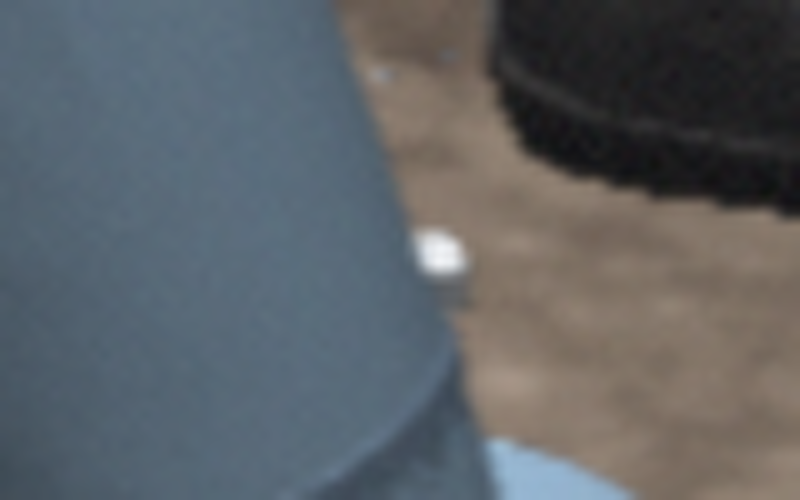

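Run:
```python
from h import *
t=load("top0.pkl")
F=lambda s,ox,oy:(lambda u,v,z:plane(t,(u+.5)/s-.5+ox,(v+.5)/s-.5+oy,z)*1000)
g=F(14,205,192)
a=(g(555,105,.015)+g(625,180,.015))/2; b=(g(190,370,.022)+g(260,448,.022))/2
h=(g(70,415,.042)+g(140,500,.042))/2; hf=(g(155,362,.042)+g(215,432,.042))/2
print(a,b,h,hf)
for p,q,lp in((a,b,50),(a,h,50)):
    d=(p-q)[:2];print(np.linalg.norm(d),np.degrees(np.arctan2(d[1],d[0])),p[:2]-50*d/np.linalg.norm(d))
f=F(5,310,150)
print("keyway",f(52,208,.11),f(54,257,.11),f(215,202,.11),f(218,245,.11),"nip",f(478,180,.148))
print("sil",f(47,194,.094),f(54,298,.082),f(210,180,.094),f(220,288,.082))
m=F(6,330,240)
fa=[m(u,v,.022) for u,v in [(156,180),(262,160),(208,388),(312,368)]];print(np.mean(fa,0),(fa[0]+fa[1]-fa[2]-fa[3])/2, m(665,160,.022), m(292,255,.022))
```

```text
[608.90844407 179.45751304  15.        ] [560.33323777 240.6638988   22.        ] [547.83086783 257.37794999  42.        ] [558.22326319 244.10558692  42.        ]
78.1394415400711 -51.56343960446159 [577.82605767 218.62236024]
99.00537769835262 -51.90904020211701 [578.06285888 218.80913149]
keyway [609.12631575   1.39428644 110.        ] [586.15131953   0.67845552 110.        ] [611.55621325 -73.0279735  110.        ] [591.35043115 -74.00943963 110.        ] nip [ 610.83893544 -187.27133743  148.        ]
sil [620.07348648   3.44916973  94.        ] [5.73546770e+02 4.78927871e-01 8.20000000e+01] [626.37235451 -72.07516565  94.        ] [577.85823898 -76.60208587  82.        ]
[ 402.20168231 -113.08690801   22.        ] [82.3415681  18.19318173  0.        ] [ 446.00804797 -285.9362575    22.        ] [ 409.3101524  -136.07382642   22.        ]
```

```bash
cat >> h.py <<'E'
def down(az):  # tool R: x down, z at azimuth az (deg)
    a=np.radians(az);z=np.array([np.cos(a),np.sin(a),0]);x=np.array([0,0,-1.]);return np.stack([x,np.cross(z,x),z],1)
def plan(target,az,n,grip,start=None,ease=True):
    from station import robot
    o=robot.get_obs()
    p0,R0=(np.array(o["eef_pos"]),Rn.from_euler('xyz',o["eef_rot"]).as_matrix()) if start is None else start
    R1=down(az);rv=Rn.from_matrix(R0.T@R1).as_rotvec();p1=np.array(target)
    s=np.arange(n+1)/n
    if ease and n>5: w=np.ones(n);w[0]=.4;w[1]=.7;w[-1]=.4;w[-2]=.7;s=np.r_[0,np.cumsum(w)/w.sum()]
    p=p0.copy();R=R0.copy();rows=[]
    for i in range(n):
        pd=p0+(p1-p0)*s[i+1];Rd=R0@Rn.from_rotvec(rv*s[i+1]).as_matrix()
        d=np.round(R.T@(pd-p),3);w=np.round(Rn.from_matrix(R.T@Rd).as_rotvec()/np.radians(8),2)
        p=p+R@d;R=R@Rn.from_rotvec(w*np.radians(8)).as_matrix()
        rows.append([*(float(x)+0 for x in w),*(float(x)+0 for x in d),grip])
    print("["+",".join("["+",".join(f"{x:g}" for x in r)+"]" for r in rows)+"]");print("end",p.round(4),"maxstep",max(np.linalg.norm(r[3:6]) for r in rows),max(np.linalg.norm(r[:3]) for r in rows))
    return p,R
def st():
    from station import robot
    o=robot.get_obs();R=Rn.from_euler('xyz',o["eef_rot"]).as_matrix()
    print("t %.2f"%o["t"],"p",np.round(o["eef_pos"],4),"az %.1f"%np.degrees(np.arctan2(R[1,2],R[0,2])),"x",R[:,0].round(3),"F",np.round(o["wrist_force"],1),"w %.4f"%o["width"],"j",np.round(o["joints"],2));return o
E
python3 -c "
from h import *
st();plan((.571,.228,.12),38.2,16,1)"
```

```text
t 0.10 p [0.1742 0.6252 0.2035] az 74.4 x [-0.001 -0.002 -1.   ] F [-0.3 -0.7 -0.6] w 0.0858 j [-1.4   0.38  0.04  1.6  -0.02  1.16 -0.05]
[[0.13,0,0,0.002,-0.014,-0.008,1],[0.22,0,0,0.005,-0.024,-0.013,1],[0.32,0,0,0.005,-0.035,-0.018,1],[0.32,0,0,0.006,-0.037,-0.016,1],[0.32,0,0,0.006,-0.036,-0.014,1],[0.32,-0.01,0,0.006,-0.038,-0.013,1],[0.32,0,0,0.006,-0.038,-0.011,1],[0.31,0,0,0.006,-0.038,-0.01,1],[0.32,0,0,0.006,-0.039,-0.008,1],[0.32,0,0,0.006,-0.039,-0.006,1],[0.32,0,0,0.006,-0.039,-0.004,1],[0.32,0,0.01,0.006,-0.04,-0.003,1],[0.32,0,0,0.006,-0.039,0,1],[0.32,0,0,0.006,-0.04,0.001,1],[0.22,-0.01,0,0.004,-0.027,0.002,1],[0.13,0,0,0.002,-0.016,0.001,1]]
end [0.5709 0.2279 0.12  ] maxstep 0.04075536774462966 0.32015621187164245
```

```bash
python3 -c "
from h import *
t=load('top0.pkl');W=cloud(t)
B=W[235:285,195:245].reshape(-1,3);k=B[:,2]>.14;print(B[k].mean(0),np.ptp(B[k],axis=0))
plan((.571,.228,.20),38.2,16,1)"
```

```text
[0.45850522 0.22868556 0.14681463] [0.06660543 0.06703213 0.01364413]
[[0.13,0,0,0,-0.014,-0.008,1],[0.22,0,0,0,-0.024,-0.013,1],[0.32,0,0,0.001,-0.035,-0.018,1],[0.32,0,0,0,-0.037,-0.016,1],[0.32,0,0,0,-0.036,-0.014,1],[0.32,-0.01,0,0.001,-0.038,-0.013,1],[0.32,0,0,0,-0.038,-0.011,1],[0.31,0,0,0,-0.038,-0.01,1],[0.32,0,0,0,-0.039,-0.008,1],[0.32,0,0,0.001,-0.039,-0.006,1],[0.32,0,0,0,-0.039,-0.004,1],[0.32,0,0.01,0,-0.04,-0.003,1],[0.32,0,0,0,-0.039,0,1],[0.32,0,0,0.001,-0.04,0.001,1],[0.22,-0.01,0,0,-0.027,0.001,1],[0.13,0,0,0,-0.016,0.002,1]]
end [0.571 0.228 0.2  ] maxstep 0.04031128874149274 0.32015621187164245
```

drive_tool(rows=[[0.13,0,0,0,-0.014,-0.008,1],[0.22,0,0,0,-0.024,-0.013,1],[0.32,0,0,0,-0.035,-0.018,1],[0.32,0,0,0,-0.037,-0.016,1],[0.32,0,0,0,-0.036,-0.014,1],[0.32,-0.01,0,0,-0.038,-0.013,1],[0.32,0,0,0,-0.038,-0.011,1],[0.31,0,0,0,-0.038,-0.01,1],[0.32,0,0,0,-0.039,-0.008,1],[0.32,0,0,0,-0.039,-0.006,1],[0.32,0,0,0,-0.039,-0.004,1],[0.32,0,0.01,0,-0.04,-0.003,1],[0.32,0,0,0,-0.039,0,1],[0.32,0,0,0,-0.04,0.001,1],[0.22,-0.01,0,0,-0.027,0.002,1],[0.13,0,0,0,-0.016,0.001,1]])

```text
t: 1.7
eef_pos: [0.573, 0.2239, 0.2045]
eef_rot: [0.156, 1.569, 0.815]
wrist_force: [0.8, 0.2, -1.0]
width: 0.0855
```

```bash
python3 -c "
from h import *
st();plan((.5708,.2281,.040),38.2,6,.6);plan((.5708,.2281,.0085),38.2,10,.6)"
```

```text
t 1.70 p [0.573  0.2239 0.2045] az 37.8 x [ 0.001  0.001 -1.   ] F [ 0.8  0.2 -1. ] w 0.0855 j [-0.78  0.33  0.42  1.7  -0.15  1.14  0.34]
[[-0.01,0,0,0.016,0,0,0.6],[0,0,0,0.027,0.001,0,0.6],[-0.02,0.01,0,0.039,0.001,0,0.6],[-0.01,0,0,0.039,0.001,0,0.6],[-0.01,0,0,0.028,0.001,0.001,0.6],[0,0,0,0.016,0.001,0,0.6]]
end [0.5708 0.2286 0.0395] maxstep 0.03901281840626232 0.022360679774997897
[[0,0,0,0.01,0,0,0.6],[-0.01,0,0,0.016,0.001,0,0.6],[0,0,0,0.024,0,0,0.6],[-0.01,0,0,0.024,0.001,0,0.6],[-0.01,0.01,0,0.024,0,0,0.6],[0,0,0,0.024,0.001,0,0.6],[-0.01,0,0,0.024,0,0,0.6],[-0.01,0,0,0.024,0.001,0.001,0.6],[0,0,0,0.016,0,0,0.6],[0,0,0,0.01,0.001,0,0.6]]
end [0.5708 0.2286 0.0085] maxstep 0.024041630560342617 0.01414213562373095
```

drive_tool(rows=[[0,0,0,0.016,0,0,0.6],[0,0,0,0.027,0,0,0.6],[-0.02,0,0,0.039,0.001,0,0.6],[-0.01,0,0,0.039,0,0,0.6],[0,0,0,0.026,0,0,0.6],[0,0,0,0.012,0,0,0.6],[0,0,0,0,0,0,0.6]])

```text
t: 2.4
eef_pos: [0.5672, 0.2309, 0.0427]
eef_rot: [2.202, 1.565, 2.875]
wrist_force: [0.0, 0.4, -0.2]
width: 0.0513
```

```bash
python3 -c "
from h import *
st();plan((.5708,.2281,.0085),38.2,5,.6)"
```

```text
t 2.40 p [0.5672 0.2309 0.0427] az 38.6 x [-0.005  0.001 -1.   ] F [ 0.   0.4 -0.2] w 0.0513 j [-0.74  0.52  0.36  1.82 -0.24  0.85  0.41]
[[0.01,0,-0.01,0.007,-0.001,0,0.6],[0.01,-0.01,0,0.007,-0.001,0,0.6],[0.01,0,-0.01,0.006,-0.001,0.001,0.6],[0.01,-0.01,0,0.007,-0.001,0,0.6],[0.01,0,-0.01,0.007,-0.001,0,0.6]]
end [0.5709 0.2277 0.0086] maxstep 0.007071067811865475 0.01414213562373095
```

drive_tool(rows=[[0.01,0,-0.01,0.008,-0.001,0,0.6],[0.01,0,0,0.008,-0.001,0,0.6],[0.01,0,-0.01,0.008,-0.001,0.001,0.6],[0.01,0,0,0.006,-0.001,0,0.6],[0,0,0,0.004,0,0,0.6],[0,0,0,0,0,0,0.6]])

```text
t: 3.0
eef_pos: [0.5735, 0.2274, 0.0108]
eef_rot: [-0.421, 1.57, 0.244]
wrist_force: [-0.2, 0.6, -0.1]
width: 0.0512
```

```bash
python3 -c "
from h import *
st()
from station import robot
c=robot.read_camera('top');crop(c,200,185,280,245,10,'pics/g1.png')"
```

```text
t 3.00 p [0.5735 0.2274 0.0108] az 38.1 x [ 0.001  0.    -1.   ] F [-0.2  0.6 -0.1] w 0.0512 j [-0.72  0.57  0.35  1.82 -0.26  0.79  0.43]
```

View pics/g1.png

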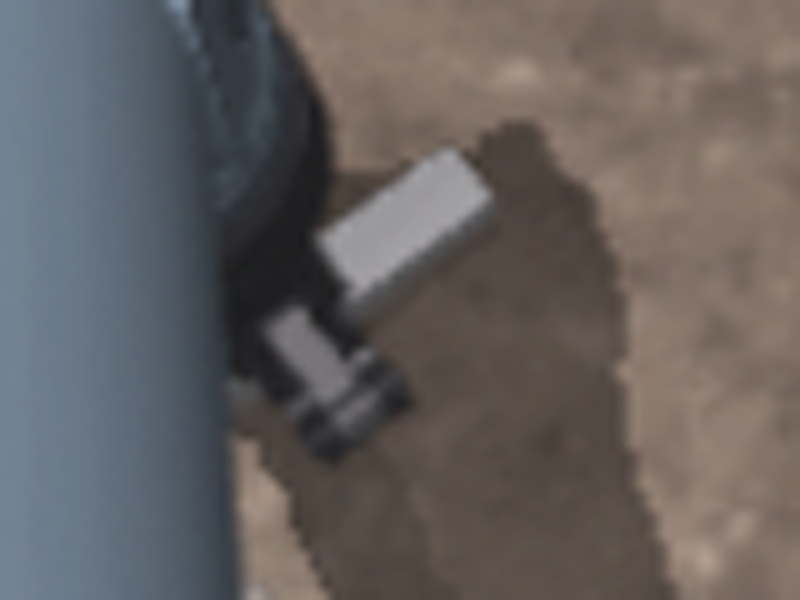

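drive_tool(rows=[[0,0,0,0.003,0.001,-0.002,0.5],[0,0,0,0,0,0,0.1],[0,0,0,0,0,0,0],[0,0,0,0,0,0,0],[0,0,0,0,0,0,0],[0,0,0,0,0,0,0]], squeeze=80)

```text
t: 3.65
eef_pos: [0.572, 0.2274, 0.0087]
eef_rot: [-0.301, 1.568, 0.364]
wrist_force: [-0.5, 0.7, 0.1]
width: 0.0002
```

```bash
python3 -c "
from h import *
st()"
```

```text
t 3.65 p [0.572  0.2274 0.0087] az 38.1 x [ 0.003  0.001 -1.   ] F [-0.5  0.7  0.1] w 0.0002 j [-0.72  0.57  0.34  1.83 -0.26  0.78  0.43]
```

```bash
python3 -c "
from h import *
st()
from station import robot
c=robot.read_camera('top');crop(c,180,185,280,260,8,'pics/g2.png');c=robot.read_camera('scene');crop(c,160,180,320,300,5,'pics/g2s.png')"
```

```text
t 3.65 p [0.572  0.2274 0.0087] az 38.1 x [ 0.003  0.001 -1.   ] F [-0.5  0.7  0.1] w 0.0002 j [-0.72  0.57  0.34  1.83 -0.26  0.78  0.43]
```

View pics/g2.png

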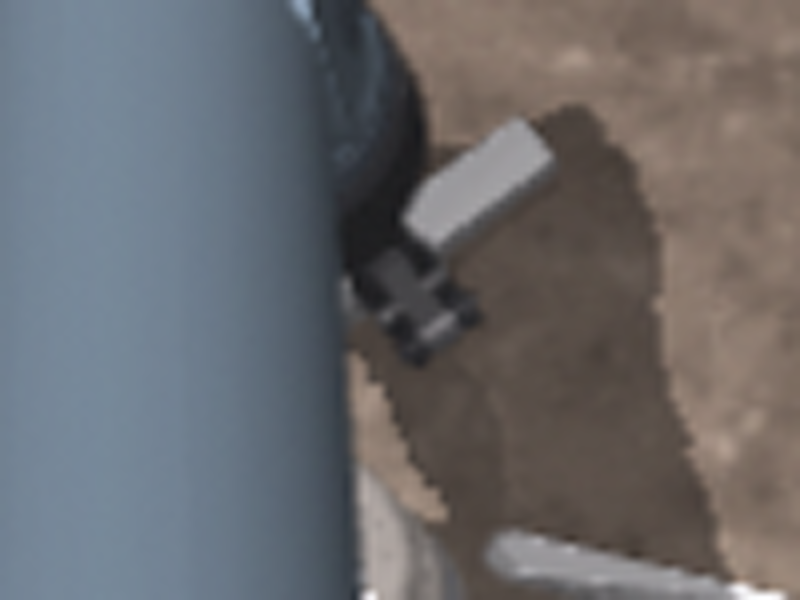

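View pics/g2s.png

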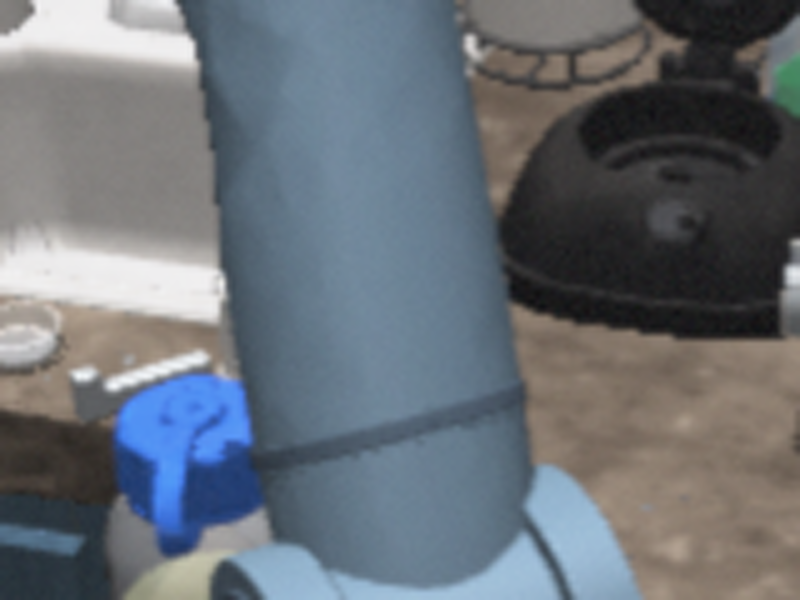

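```bash
python3 -c "
from h import *
t=load('top0.pkl')
for P in [(.572,.2274,.0087),(.572,.2274,.0277),(.572,.2274,.06),(.5708,.2281,.02)]:
  q=pix(t,P);print(P,q,(q-[180,185])*8)
from station import robot
c=robot.read_camera('top');W=cloud(c)
for x,y in [(430,330),(410,295),(425,350),(440,310),(480,180),(380,250)]:
  print(x,y,W[int(y/8+185),int(x/8+180)].round(3))
"
```

```text
(0.572, 0.2274, 0.0087) [227.06440711 217.15685261] [376.51525685 257.25482086]
(0.572, 0.2274, 0.0277) [225.8556828  215.47959419] [366.8454624 243.8367535]
(0.572, 0.2274, 0.06) [223.7220555  212.51884572] [349.77644403 220.15076579]
(0.5708, 0.2281, 0.02) [226.04867413 216.65141874] [368.38939306 253.2113499 ]
430 330 [0.525 0.195 0.131]
410 295 [0.535 0.198 0.138]
425 350 [0.522 0.195 0.126]
440 310 [0.532 0.19  0.13 ]
480 180 [0.595 0.195 0.016]
380 250 [0.542 0.204 0.159]
```

```bash
python3 -c "
from h import *
from station import robot
c=robot.read_camera('top');W=cloud(c)
t=load('top0.pkl');W0=cloud(t)
B=W[190:260,180:280].reshape(-1,3);C=W0[190:260,180:280].reshape(-1,3)
k=(np.abs(B[:,2]-C[:,2])>.015)&(B[:,2]<.17)
R=down(38.1);p=np.array([.572,.2274,.0087])
q=(B[k]-p)@R
print(k.sum());
for a in q[np.argsort(-q[:,0])][:60:3]: print((a*1000).round())
"
```

```text
184
[-57.  36. -86.]
[-81.  13. -30.]
[-92.  11. -31.]
[-95. -11. -32.]
[-100.    9.  -38.]
[-101.   11.  -36.]
[-102.   42. -105.]
[-110.   -8.  -43.]
[-113.  -11.  -43.]
[-114.   10.  -46.]
[-115.   -9.  -62.]
[-115.    5.  -62.]
[-116.  -12.  -50.]
[-117.   11.  -52.]
[-117.    9.  -48.]
[-117.   -5.  -45.]
[-118.   -2.  -57.]
[-118.   -7.  -43.]
[-118.    6.  -53.]
[-119.   -8.  -56.]
```

drive_tool(rows=[[0,0,0,-0.015,0,0,0],[0,0,0,-0.025,0,0,0],[0,0,0,-0.03,0,0,0],[0,0,0,0,0,0,0]])

```text
t: 4.25
eef_pos: [0.5762, 0.2287, 0.0846]
eef_rot: [-0.222, 1.558, 0.443]
wrist_force: [1.4, 0.2, -0.0]
width: -0.0004
```

```bash
python3 -c "
from h import *
st()
from station import robot
c=robot.read_camera('top');crop(c,180,185,280,260,8,'pics/g3.png');W=cloud(c)
t=load('top0.pkl');W0=cloud(t)
B=W[190:260,180:280].reshape(-1,3);C=W0[190:260,180:280].reshape(-1,3)
k=(np.abs(B[:,2]-C[:,2])>.015)&(B[:,2]<.2)
o=robot.get_obs();R=Rn.from_euler('xyz',o['eef_rot']).as_matrix();p=o['eef_pos']
q=(B[k]-p)@R
for a in q[np.argsort(-q[:,0])][:60:3]: print((a*1000).round())
"
```

```text
t 4.25 p [0.5762 0.2287 0.0846] az 38.1 x [ 0.012  0.006 -1.   ] F [ 1.4  0.2 -0. ] w -0.0004 j [-0.75  0.47  0.38  1.8  -0.22  0.91  0.39]
[ 91. -65.  11.]
[-65.  38. -87.]
[-96.   4. -32.]
[-99. -11. -30.]
[-100.  -10.  -35.]
[-103.  -11.  -34.]
[-107.    4.  -37.]
[-113.   11.  -45.]
[-114.   -6.  -40.]
[-116.   10.  -41.]
[-116.   -7.  -43.]
[-117.  -10.  -46.]
[-117.    8.  -59.]
```

View pics/g3.png

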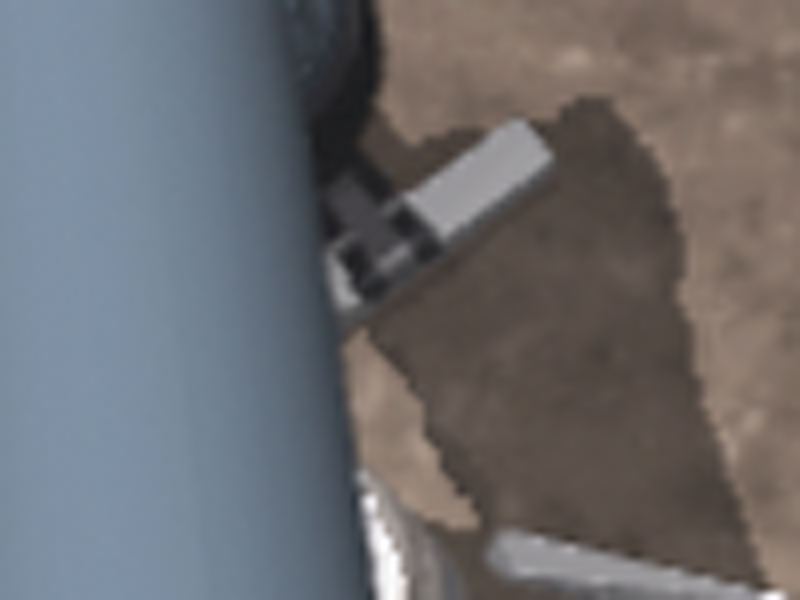

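```bash
python3 -c "
from h import *
plan((.52,.06,.15),38.1,6,0)"
```

```text
[[0,0.01,0,-0.007,-0.009,-0.014,0],[0,0.01,0,-0.011,-0.017,-0.024,0],[0,0.01,0.01,-0.016,-0.023,-0.035,0],[0,0.02,0,-0.016,-0.024,-0.035,0],[0,0.01,0,-0.012,-0.016,-0.024,0],[0,0.01,0,-0.006,-0.01,-0.014,0]]
end [0.5203 0.0601 0.1497] maxstep 0.04535416188179427 0.02
```

drive_tool(rows=[[0,0,0,-0.016,-0.009,-0.014,0],[0,0.01,0,-0.016,-0.017,-0.024,0],[0,0.01,0.01,-0.016,-0.023,-0.035,0],[0,0.02,0,-0.01,-0.024,-0.035,0],[0,0.01,0,-0.004,-0.016,-0.024,0],[0,0.01,0,0,-0.01,-0.014,0],[0,0,0,0,0,0,0]])

```text
t: 5.0
eef_pos: [0.5167, 0.0564, 0.1402]
eef_rot: [3.01, 1.563, -2.613]
wrist_force: [0.6, 0.3, -0.0]
width: -0.0002
```

```bash
python3 -c "
from h import *
o=st()
from station import robot
for n in('top','scene'):
  c=robot.read_camera(n);q=pix(c,o['eef_pos']);print(n,q);R=Rn.from_euler('xyz',o['eef_rot']).as_matrix();print(pix(c,o['eef_pos']-R[:,0]*.054))
  a,b=int(q[0])-60,int(q[1])-60
  crop(c,a,b,a+100,b+75,8,'pics/g4%s.png'%n);print((q-[a,b])*8)
  pickle.dump(c,open('g4%s.pkl'%n,'wb'))
"
```

```text
t 5.00 p [0.5167 0.0564 0.1402] az 37.8 x [-0.006 -0.004 -1.   ] F [ 0.6  0.3 -0. ] w -0.0002 j [-0.62  0.23  0.48  1.98 -0.12  0.97  0.58]
top [295.44463589 228.59106538]
[294.50223072 223.48475727]
[483.55708714 484.72852308]
scene [289.83416147 232.65162563]
[289.74652132 213.77044731]
[486.67329173 485.21300501]
```

View pics/g4top.png

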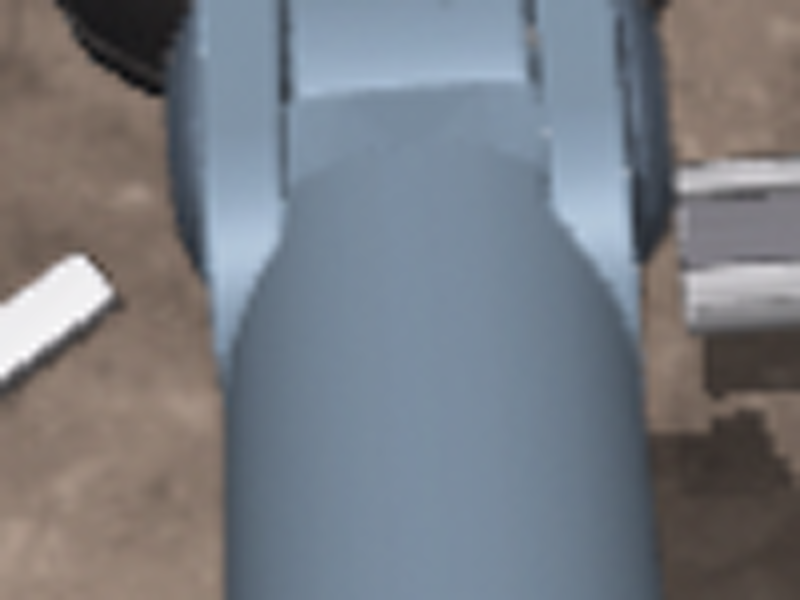

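View pics/g4scene.png

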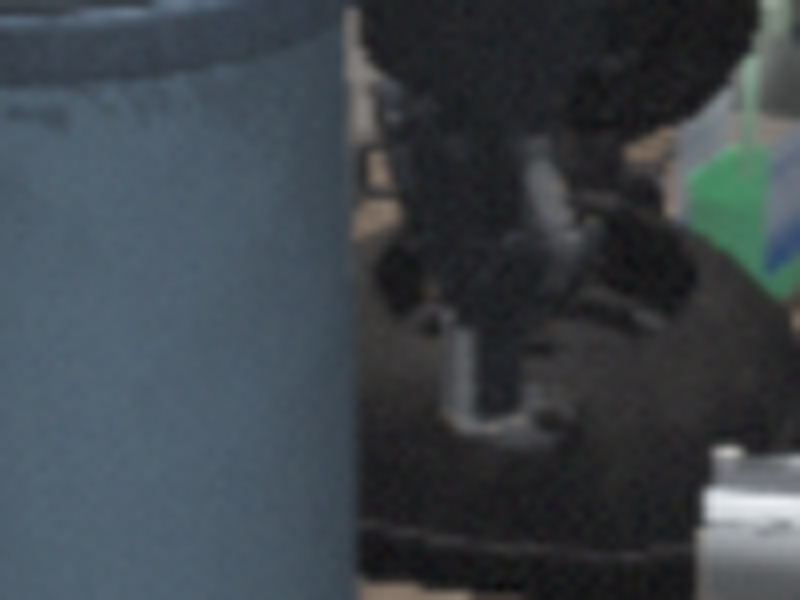

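```bash
python3 -c "
from h import *
c=load('g4scene.pkl');S=cloud(c)
o=st();R=Rn.from_euler('xyz',o['eef_rot']).as_matrix();p=o['eef_pos']
a,b=229,172
for y in range(210,262,2):
  row=[]
  for x in range(280,300,2):
    q=(S[y,x]-p)@R*1000; row.append('%4d,%4d,%4d'%tuple(q) if np.abs(q).max()<200 else '   --   ')
  print(y,(y-b)*8,row)
im=c['img'][172:247,229:329,::-1].astype(float);im=np.clip((im/255)**.5*255,0,255).astype(np.uint8);cv2.imwrite('pics/g5.png',cv2.resize(im,None,fx=8,fy=8,interpolation=2))
"
```

```text
t 5.10 p [0.5177 0.0606 0.1401] az 38.2 x [-0.006 -0.002 -1.   ] F [-0.4  0.1 -0.1] w 0.0001 j [-0.62  0.23  0.48  1.98 -0.13  0.96  0.58]
210 304 ['   --   ', '   --   ', ' -60,   7,   8', ' -72,  11, -12', ' -79,  12, -26', ' -84,  11, -35', ' -89,  10, -45', ' -87,   4, -44', ' -76,  -7, -29', ' -81,  -8, -39']
212 320 ['   --   ', '   --   ', ' -59,  10,   0', ' -67,  11, -13', ' -75,  13, -28', ' -78,  10, -34', ' -76,   5, -34', ' -72,  -2, -28', ' -73,  -5, -32', ' -68, -13, -27']
214 336 ['  54, -55, 181', '  55, -61, 181', ' -52,   9,   3', ' -57,   8,  -6', ' -60,   6, -12', ' -60,   1, -15', ' -60,  -2, -17', '   --   ', '   --   ', '   --   ']
216 352 ['  61, -55, 182', '  59, -59, 176', ' -46,   9,   4', ' -52,   9,  -7', ' -54,   5, -12', ' -50,   0,  -8', ' -52,  -4, -12', '  57, -88, 160', '  54, -91, 152', '  57, -98, 155']
218 368 ['  63, -52, 175', '  60, -55, 168', ' -41,   9,   2', ' -45,   7,  -4', ' -48,   5, -12', ' -47,   0, -11', ' -49,  -2, -17', '  63, -88, 159', '  58, -89, 149', '  60, -96, 149']
220 384 ['  66, -49, 169', '  64, -53, 164', ' -39,  12,  
[... 3204 characters left out ...]
, 106', ' 138, -39, 105', ' 141, -46, 107', ' 142, -51, 105', ' 143, -57, 104', ' 144, -63, 104', ' 142, -67,  99', ' 141, -71,  94']
256 672 [' 139, -20, 103', ' 135, -23,  96', ' 139, -30,  99', ' 142, -37, 101', ' 144, -43, 101', ' 141, -47,  95', ' 144, -53,  96', ' 139, -55,  87', ' 139, -60,  85', ' 143, -68,  88']
258 688 [' 140, -17,  95', ' 142, -23,  97', ' 143, -29,  96', ' 138, -31,  86', ' 139, -36,  85', ' 144, -45,  90', ' 139, -46,  81', ' 142, -53,  82', ' 138, -55,  74', ' 141, -62,  76']
260 704 [' 141, -14,  88', ' 142, -19,  87', ' 144, -25,  88', ' 144, -30,  86', ' 139, -32,  76', ' 141, -38,  76', ' 143, -45,  77', ' 141, -48,  71', ' 141, -54,  70', ' 142, -59,  69']
```

View pics/g5.png

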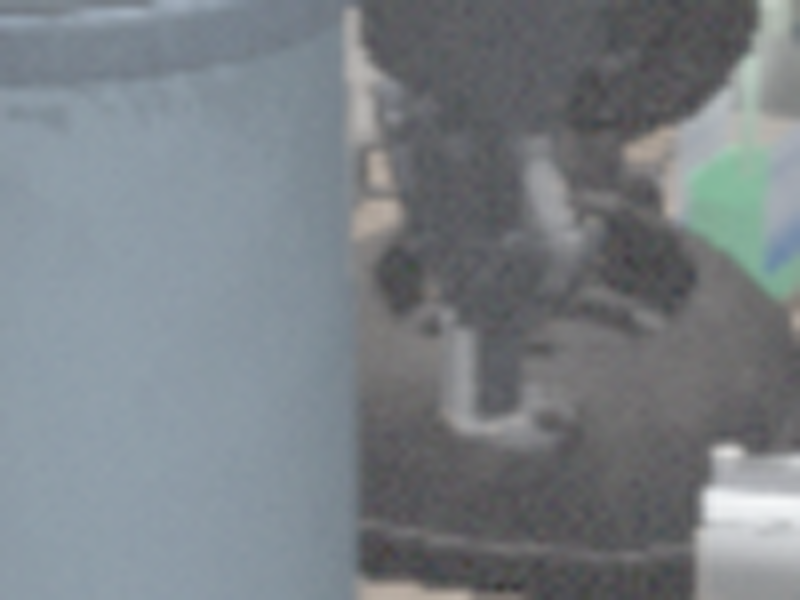

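```bash
python3 -c "
from h import *
st();plan((.571,.228,.07),38.2,7,.4)"
```

```text
t 5.10 p [0.5177 0.0606 0.1401] az 38.2 x [-0.006 -0.002 -1.   ] F [-0.4  0.1 -0.1] w 0.0001 j [-0.62  0.23  0.48  1.98 -0.13  0.96  0.58]
[[0,0,0,0.005,0.008,0.011,0.4],[0,-0.01,0,0.01,0.013,0.02,0.4],[0,-0.01,0,0.013,0.019,0.028,0.4],[0,-0.01,-0.01,0.013,0.019,0.028,0.4],[0,0,0,0.014,0.019,0.028,0.4],[0,-0.01,0,0.009,0.013,0.019,0.4],[0,0,0,0.006,0.008,0.012,0.4]]
end [0.5711 0.2286 0.0697] maxstep 0.03661966684720111 0.01414213562373095
```

drive_tool(rows=[[0,0,0,0.002,0.008,0.011,0.4],[0,-0.01,0,0.004,0.013,0.02,0.4],[0,-0.01,0,0.006,0.019,0.028,0.4],[0,-0.01,-0.01,0.01,0.019,0.028,0.4],[0,0,0,0.018,0.019,0.028,0.4],[0,-0.01,0,0.018,0.013,0.019,0.4],[0,0,0,0.012,0.008,0.012,0.4],[0,0,0,0,0,0,0.4],[0,0,0,0,0,0,0.4]])

```text
t: 6.0
eef_pos: [0.5706, 0.2296, 0.069]
eef_rot: [-3.038, 1.569, -2.369]
wrist_force: [-0.0, -1.6, 0.1]
width: 0.0342
```

```bash
python3 -c "
from h import *
st();plan((.571,.228,.012),38.2,4,.4)"
```

```text
t 6.00 p [0.5706 0.2296 0.069 ] az 38.3 x [-0.001 -0.001 -1.   ] F [-0.  -1.6  0.1] w 0.0342 j [-0.75  0.49  0.37  1.8  -0.22  0.89  0.39]
[[0,0,0,0.014,0,0,0.4],[0.01,-0.01,0,0.015,-0.001,0,0.4],[0,0,0,0.014,0,0,0.4],[0.01,0,0,0.014,0,-0.001,0.4]]
end [0.5704 0.2281 0.012 ] maxstep 0.015033296378372907 0.01414213562373095
```

drive_tool(rows=[[0,0,0,0.015,0,0,0.4],[0.01,0,0,0.018,-0.001,0,0.4],[0,0,0,0.018,0,0,0.4],[0,0,0,0.012,0,-0.001,0.4],[0,0,0,0.006,0,0,0.4],[0,0,0,0.003,0,0,0.4],[0,0,0,0,0,0,0.4]])

```text
t: 6.7
eef_pos: [0.5715, 0.2255, -0.0018]
eef_rot: [-1.59, 1.57, -0.926]
wrist_force: [0.3, -0.3, 0.7]
width: 0.0342
```

```bash
python3 -c "
from h import *
st()"
```

```text
t 6.70 p [ 0.5715  0.2255 -0.0018] az 38.0 x [ 0.001 -0.001 -1.   ] F [ 0.3 -0.3  0.7] w 0.0342 j [-0.71  0.59  0.34  1.83 -0.27  0.77  0.43]
```

drive_tool(rows=[[0,0,0,0.003,0,0,0.4],[0,0,0,0.003,0,0,0.4],[0,0,0,0.003,0,0,0.4],[0,0,0,0,0,0,0.4]])

```text
t: 7.1
eef_pos: [0.5709, 0.2256, -0.0113]
eef_rot: [-2.641, 1.57, -1.977]
wrist_force: [-0.5, -0.1, -0.2]
width: 0.034
```

drive_tool(rows=[[0,0,0,0.002,0,0,0.4],[0,0,0,0.002,0,0,0.4],[0,0,0,0,0,0,0.4]])

```text
t: 7.4
eef_pos: [0.571, 0.2256, -0.0153]
eef_rot: [-2.576, 1.57, -1.912]
wrist_force: [0.3, -0.7, -0.3]
width: 0.0342
```

drive_tool(rows=[[0,0,0,0.002,0,0,0.4],[0,0,0,0.001,0,0,0.4],[0,0,0,0,0,0,0.4]])

```text
t: 7.7
eef_pos: [0.5711, 0.2255, -0.0181]
eef_rot: [-2.389, 1.57, -1.725]
wrist_force: [-0.1, 0.9, -0.5]
width: 0.034
```

drive_tool(rows=[[0,0,0,0.0015,0,0,0.4],[0,0,0,0.0015,0,0,0.4],[0,0,0,0,0,0,0.4]])

```text
t: 8.0
eef_pos: [0.571, 0.2255, -0.0212]
eef_rot: [-2.528, 1.57, -1.865]
wrist_force: [0.3, -0.3, -0.3]
width: 0.0344
```

drive_tool(rows=[[0,0,0,0.0015,0,0,0.4],[0,0,0,0.0015,0,0,0.4],[0,0,0,0,0,0,0.4]])

```text
t: 8.3
eef_pos: [0.5711, 0.2255, -0.0242]
eef_rot: [-2.49, 1.57, -1.826]
wrist_force: [0.5, 0.9, -0.4]
width: 0.0339
```

drive_tool(rows=[[0,0,0,0.0015,0,0,0.4],[0,0,0,0.0015,0,0,0.4],[0,0,0,0,0,0,0.4]])

```text
t: 8.6
eef_pos: [0.5714, 0.2257, -0.0269]
eef_rot: [-1.805, 1.57, -1.141]
wrist_force: [-0.1, -0.1, -0.0]
width: 0.034
```

drive_tool(rows=[[0,0,0,0.0015,0,0,0.4],[0,0,0,0.0015,0,0,0.4],[0,0,0,0,0,0,0.4]])

```text
t: 8.9
eef_pos: [0.5715, 0.2257, -0.0271]
eef_rot: [2.393, 1.57, 3.056]
wrist_force: [-4.9, -2.4, 16.1]
width: 0.0342
```

drive_tool(rows=[[0,0,0,-0.006,0,0,0.4],[0,0,0,-0.007,0,0,0.4],[0,0,0,0,0,0,0.1],[0,0,0,0,0,0,0],[0,0,0,0,0,0,0],[0,0,0,0,0,0,0]], squeeze=80)

```text
t: 9.5
eef_pos: [0.5723, 0.226, -0.0158]
eef_rot: [-0.701, 1.569, -0.037]
wrist_force: [-0.8, -0.1, 6.8]
width: 0.0156
```

drive_tool(rows=[[0,0,0,-0.005,0,0,0],[0,0,0,-0.02,0,0,0],[0,0,0,-0.03,0,0,0],[0,0,0,-0.03,0,0,0],[0,0,0,-0.03,0,0,0],[0,0,0,-0.03,0,0,0],[0,0,0,-0.02,0,0,0],[0,0,0,0,0,0,0]])

```text
t: 10.3
eef_pos: [0.5735, 0.2265, 0.151]
eef_rot: [-0.328, 1.565, 0.336]
wrist_force: [0.4, 0.6, -2.0]
width: 0.0156
```

```bash
python3 -c "
from h import *
st()
from station import robot
c=robot.read_camera('top');pickle.dump(c,open('g6.pkl','wb'));crop(c,180,165,280,240,8,'pics/g6.png')"
```

```text
t 10.30 p [0.5735 0.2265 0.151 ] az 38.0 x [ 0.006  0.002 -1.   ] F [ 0.4  0.6 -2. ] w 0.0156 j [-0.77  0.39  0.41  1.75 -0.18  1.03  0.36]
```

View pics/g6.png

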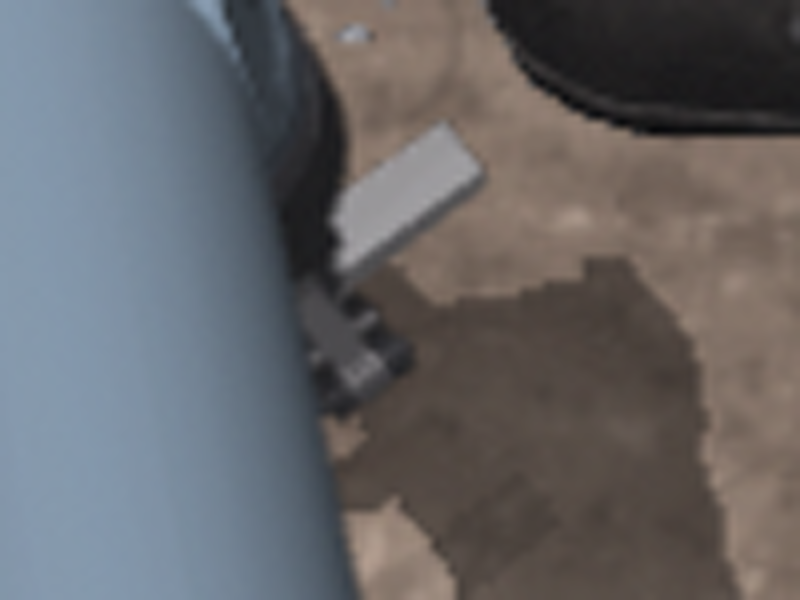

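```bash
python3 -c "
from h import *
c=load('g6.pkl');o=st();R=Rn.from_euler('xyz',o['eef_rot']).as_matrix();p=o['eef_pos']
F=lambda u,v,z:plane(c,(u+.5)/8-.5+180,(v+.5)/8-.5+165,z)
a=F(448,122,.182);b=F(487,172,.182);m=(a+b)/2;print(a,b,np.linalg.norm(a-b),'tool frame',((m-p)@R).round(4))
d=(b-a);print('edge az',np.degrees(np.arctan2(d[1],d[0])))
W=cloud(c)
for y,x in [(160,440),(200,400),(240,360)]:
  P=np.nanmean(W[y//8+165-1:y//8+165+2,x//8+180-1:x//8+180+2].reshape(-1,3),0);print(P.round(4),((P-p)@R).round(4))
"
```

```text
t 10.35 p [0.5719 0.226  0.1488] az 38.0 x [ 0.002  0.    -1.   ] F [-0.6  0.1 -2.2] w 0.0155 j [-0.77  0.39  0.41  1.76 -0.18  1.03  0.36]
[0.61622183 0.18366015 0.182     ] [0.60227115 0.1729494  0.182     ] 0.01758810686308895 tool frame [-0.0332 -0.0606  0.0001]
edge az -142.48443895167415
[0.6042 0.1844 0.1839] [-0.0351 -0.0527 -0.0002]
[0.5928 0.1946 0.1853] [-0.0365 -0.0377 -0.0028]
[0.5815 0.2048 0.1866] [-0.0378 -0.0227 -0.0054]
```

```bash
python3 -c "
from h import *
t=load('top0.pkl');W=cloud(t).reshape(-1,3)
for y0 in (0,.04,.08,.12,.16):
  k=(W[:,1]>y0)&(W[:,1]<y0+.04)&(W[:,2]>.03)&(W[:,0]>.6)&(W[:,0]<.75);b=W[k];print(y0,k.sum(),[ (round(x,2),round(b[(b[:,0]>x)&(b[:,0]<x+.03)][:,2].max(initial=0),3)) for x in np.arange(.6,.75,.03)])
plan((.597,.002,.135),4,9,0)"
```

```text
0 536 [(np.float64(0.6), np.float64(0.112)), (np.float64(0.63), np.float64(0.0)), (np.float64(0.66), np.float64(0.067)), (np.float64(0.69), np.float64(0.084)), (np.float64(0.72), np.float64(0.09)), (np.float64(0.75), np.float64(0.0))]
0.04 605 [(np.float64(0.6), np.float64(0.0)), (np.float64(0.63), np.float64(0.0)), (np.float64(0.66), np.float64(0.09)), (np.float64(0.69), np.float64(0.092)), (np.float64(0.72), np.float64(0.092)), (np.float64(0.75), np.float64(0.0))]
0.08 631 [(np.float64(0.6), np.float64(0.0)), (np.float64(0.63), np.float64(0.036)), (np.float64(0.66), np.float64(0.091)), (np.float64(0.69), np.float64(0.091)), (np.float64(0.72), np.float64(0.065)), (np.float64(0.75), np.float64(0.0))]
0.12 622 [(np.float64(0.6), np.float64(0.0)), (np.float64(0.63), np.float64(0.0)), (np.float64(0.66), np.float64(0.086)), (np.float64(0.69), np.float64(0.091)), (np.float64(0.72), np.float64(0.092)), (np.float64(0.75), np.float64(0.0))]
0.16 457 [(np.float64(0.6), np.float64(0.0)), (np.float64(0.63), np.float64(0.0)), (np.float64(0.66), np.float64(0.065)), (np.float64(0.69), np.float64(0.084)), (np.float64(0.72), np.float64(0.089)), (np.float64(0.75), np.float64(0.0))]
[[0.24,0,0,0.001,-0.011,-0.007,0],[0.41,0,0,0.001,-0.019,-0.01,0],[0.59,0,0,0.002,-0.028,-0.014,0],[0.59,0.01,0,0.002,-0.029,-0.012,0],[0.59,0,0,0.002,-0.03,-0.009,0],[0.59,0,0,0.002,-0.03,-0.007,0],[0.59,0,0,0.002,-0.031,-0.004,0],[0.42,0,0,0.001,-0.022,-0.001,0],[0.23,0.01,0,0.001,-0.013,0,0]]
end [0.5968 0.0018 0.1348] maxstep 0.03144837038703278 0.5900847396772771
```

Appliance is ≤92 mm high; path clear.

drive_tool(rows=[[0.24,0,0,0.001,-0.011,-0.007,0],[0.41,0,0,0.001,-0.019,-0.01,0],[0.59,0,0,0.002,-0.028,-0.014,0],[0.59,0.01,0,0.002,-0.029,-0.012,0],[0.59,0,0,0.002,-0.03,-0.009,0],[0.59,0,0,0.002,-0.03,-0.007,0],[0.59,0,0,0.002,-0.031,-0.004,0],[0.42,0,0,0.001,-0.022,-0.001,0],[0.23,0.01,0,0.001,-0.013,0,0],[0,0,0,0,0,0,0],[0,0,0,0,0,0,0]])

```text
t: 11.45
eef_pos: [0.5962, 0.0026, 0.1341]
eef_rot: [-3.088, 1.568, -3.017]
wrist_force: [-0.2, 0.3, -2.1]
width: 0.0155
```

```bash
python3 -c "
from h import *
o=st()
from station import robot
c=robot.read_camera('top');pickle.dump(c,open('g7.pkl','wb'));crop(c,300,165,400,240,8,'pics/g7.png')
c=robot.read_camera('scene');pickle.dump(c,open('g7s.pkl','wb'));crop(c,280,190,380,265,8,'pics/g7s.png')"
```

```text
t 11.45 p [0.5962 0.0026 0.1341] az 4.1 x [-0.003 -0.    -1.   ] F [-0.2  0.3 -2.1] w 0.0155 j [-0.56  0.4   0.59  1.82 -0.26  1.01  0.21]
```

View pics/g7.png

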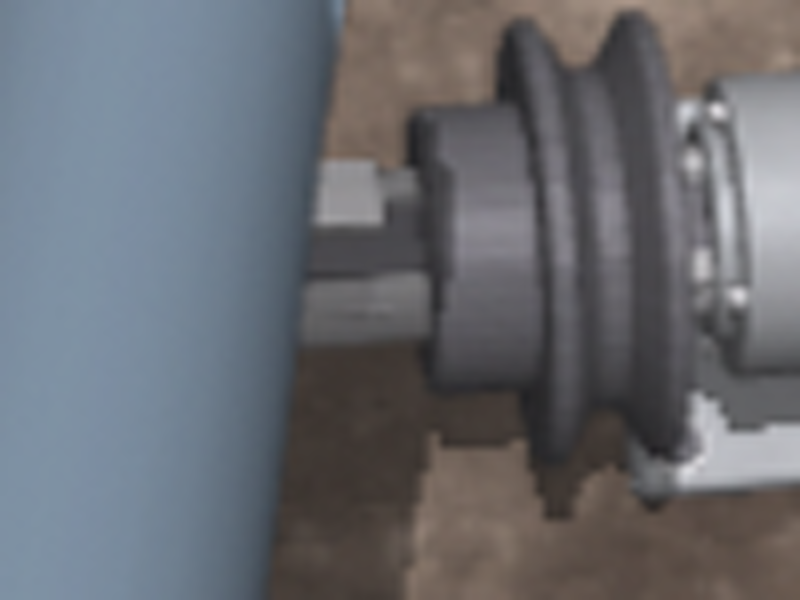

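View pics/g7s.png

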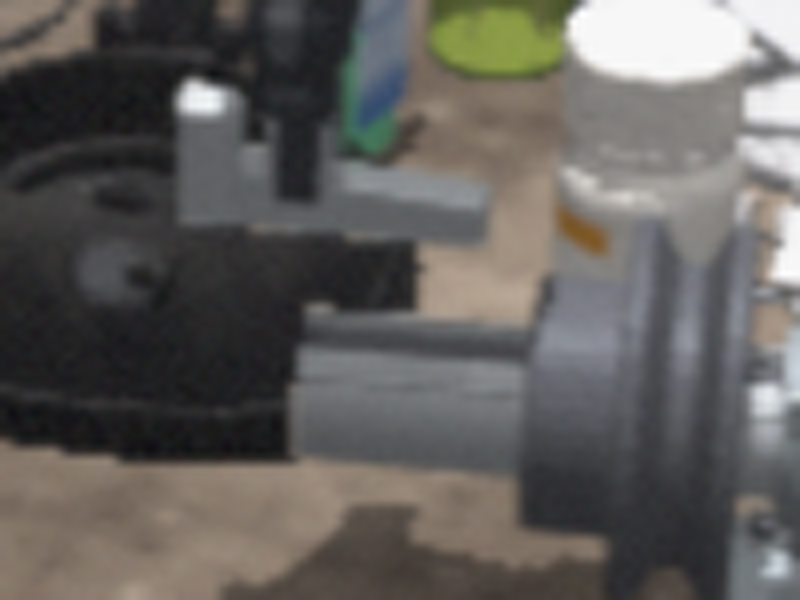

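```bash
python3 -c "
from h import *
c=load('g7.pkl');s=load('g7s.pkl');o=st()
F=lambda u,v,z:plane(c,(u+.5)/8-.5+300,(v+.5)/8-.5+165,z)
G=lambda u,v:((u+.5)/8-.5+280,(v+.5)/8-.5+190)
a=F(378,160,.165);b=F(384,224,.165);m=(a+b)/2;print('thin top mid',a,b,m)
print('expected from tool', o['eef_pos']+np.array([.0698,-.9976,0])*.0606)
M=np.array([.6022,-.0735]);e=np.array([.0698,-.9976]);n=np.array([.9976,.0698]);
print('pump x,lat',(m[:2]-M)@e,(m[:2]-M)@n)
# scene check
for nm,P in [('thin bottom near',(*(M-15*1e-3*e-.009*n),.150)),('thin top near',(*(M-.015*e-.009*n),.165)),('shaft kw near edge free end',(*(M-.075*e-.0115*n),.1102)),('kw near edge at boss',(*(M-.0115*n),.1102)),('kw far edge free end',(*(M-.075*e+.0115*n),.1102)),('head bottom rear near',(*(M-.115*e-.009*n),.150)),('head top rear near',(*(M-.115*e-.009*n),.192))]:
  q=pix(s,P);print(nm,((q-[280,190])+.5)*8-.5)
"
```

```text
t 11.55 p [0.5963 0.0043 0.1342] az 4.2 x [-0.003 -0.    -1.   ] F [-0.2  0.3 -2.2] w 0.0153 j [-0.56  0.4   0.59  1.82 -0.26  1.    0.21]
thin top mid [ 0.60913346 -0.05660864  0.165     ] [ 0.59110486 -0.05793406  0.165     ] [ 0.60011916 -0.05727135  0.165     ]
expected from tool [ 0.60052158 -0.05616101  0.13416043]
pump x,lat -0.016334946291702384 -0.0009430850437714157
thin bottom near [490.59076666 243.55031607]
thin top near [492.63850372 202.83929632]
shaft kw near edge free end [300.63481646 336.89349249]
kw near edge at boss [530.64884464 357.74229989]
kw far edge free end [310.11831422 300.79817332]
head bottom rear near [181.28940087 216.33676218]
head top rear near [182.4996485  101.73304619]
```

drive_tool(rows=[[0,0,0,0.006,0,0.001,0],[0,0,0,0.01,0,0,0],[0,0,0,0.012,0,0,0],[0,0,0,0.008,0,0,0],[0,0,0,0.004,0,0,0],[0,0,0,0.002,0,0,0],[0,0,0,0,0,0,0],[0,0,0,0,0,0,0]])

```text
t: 12.35
eef_pos: [0.5976, 0.0014, 0.0927]
eef_rot: [-2.459, 1.569, -2.389]
wrist_force: [0.4, 0.2, -1.5]
width: 0.0153
```

```bash
python3 -c "
from h import *
o=st()
from station import robot
c=robot.read_camera('top');pickle.dump(c,open('g8.pkl','wb'));crop(c,300,165,400,240,8,'pics/g8.png')
c=robot.read_camera('scene');pickle.dump(c,open('g8s.pkl','wb'));crop(c,280,190,380,265,8,'pics/g8s.png')"
```

```text
t 12.35 p [0.5976 0.0014 0.0927] az 4.0 x [-0.002 -0.002 -1.   ] F [ 0.4  0.2 -1.5] w 0.0153 j [-0.53  0.46  0.57  1.84 -0.3   0.93  0.24]
```

View pics/g8.png

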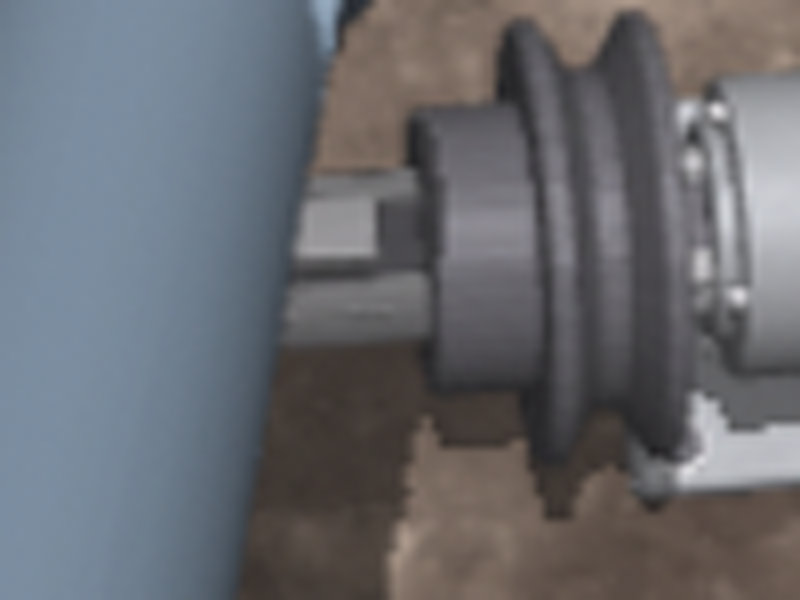

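View pics/g8s.png

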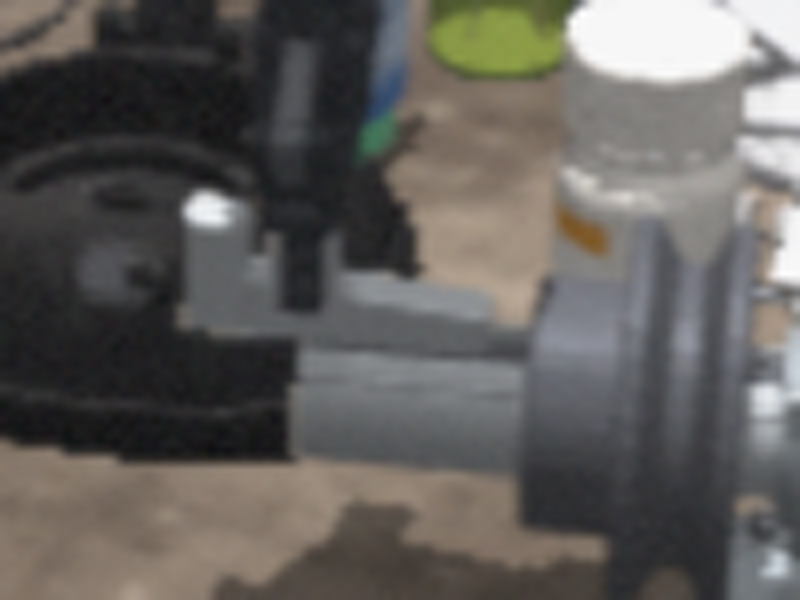

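drive_tool(rows=[[0,0,0,0.0015,0,0,0],[0,0,0,0.001,0,0,0],[0,0,0,0,0,0,0]])

```text
t: 12.75
eef_pos: [0.597, 0.0016, 0.0897]
eef_rot: [-2.699, 1.568, -2.628]
wrist_force: [0.4, 0.5, -2.5]
width: 0.0156
```

```bash
python3 -c "
from h import *
c=load('g8.pkl')
F=lambda u,v,z:plane(c,(u+.5)/8-.5+300,(v+.5)/8-.5+165,z)
M=np.array([.6022,-.0735]);e=np.array([.0698,-.9976]);n=np.array([.9976,.0698])
for u,v,z in [(376,197,.1235),(379,257,.1235),(395,196,.1100),(395,268,.110)]:
  P=F(u,v,z)[:2];print((P-M)@e,(P-M)@n)
st()"
```

```text
-0.014485946808025245 0.008733768825459292
-0.015157551453851765 -0.008702802195367943
-0.007966259787509807 0.012195078248917492
-0.009819212421723272 -0.008874087879209147
t 12.75 p [0.597  0.0016 0.0897] az 4.0 x [-0.003 -0.002 -1.   ] F [ 0.4  0.5 -2.5] w 0.0156 j [-0.53  0.46  0.57  1.84 -0.3   0.93  0.25]
```

drive_tool(rows=[[0,0,0,0,-0.004,0.0007,0],[0,0,0,0,-0.006,0,0],[0,0,0,0,-0.006,0,0],[0,0,0,0,-0.006,0,0],[0,0,0,0,-0.004,0,0],[0,0,0,0,0,0,0]])

```text
t: 13.35
eef_pos: [0.5996, -0.0259, 0.09]
eef_rot: [-2.456, 1.568, -2.388]
wrist_force: [-0.3, -1.1, -2.1]
width: 0.0156
```

drive_tool(rows=[[0,0,0,0,-0.005,0,0],[0,0,0,0,-0.006,0,0],[0,0,0,0,-0.006,0,0],[0,0,0,0,-0.004,0,0],[0,0,0,0.001,0,0,0],[0,0,0,0,0,0,0]])

```text
t: 13.95
eef_pos: [0.601, -0.0455, 0.0888]
eef_rot: [-2.652, 1.568, -2.582]
wrist_force: [0.1, -0.8, -1.4]
width: 0.0155
```

```bash
python3 -c "
from h import *
o=st()
from station import robot
c=robot.read_camera('scene');pickle.dump(c,open('g9s.pkl','wb'));crop(c,280,190,380,265,8,'pics/g9s.png')"
```

```text
t 13.95 p [ 0.601  -0.0455  0.0888] az 4.0 x [-0.003 -0.002 -1.   ] F [ 0.1 -0.8 -1.4] w 0.0155 j [-0.45  0.48  0.58  1.83 -0.31  0.93  0.33]
```

View pics/g9s.png

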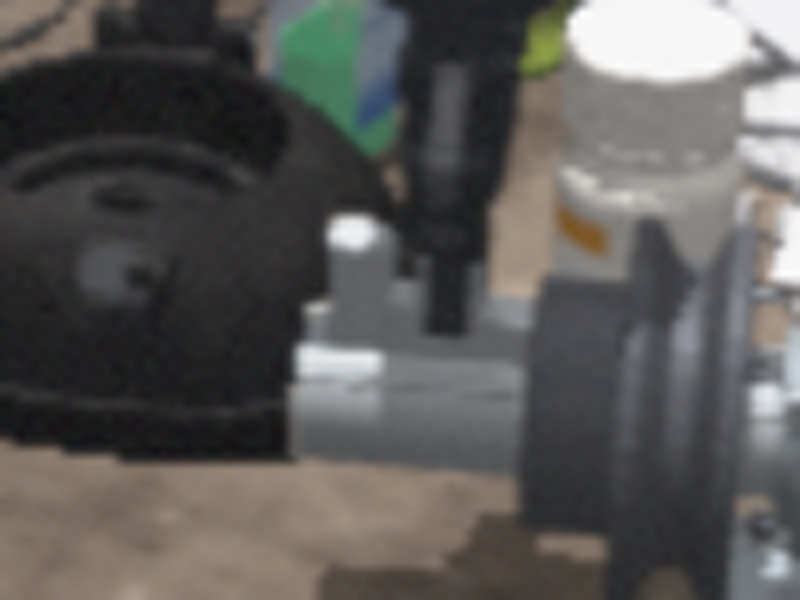

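drive_tool(rows=[[0,0,0,0.001,0,0,0],[0,0,0,0,0,0,0.3],[0,0,0,0,0,0,0.5],[0,0,0,0,0,0,0.5],[0,0,0,-0.01,0,0,0.5],[0,0,0,-0.03,0,0,0.5],[0,0,0,-0.045,0,0,0.6],[0,0,0,-0.045,0,0,0.6],[0,0,0,-0.02,0,0,0.6],[0,0,0,0,0,0,0.6]])

```text
t: 15.0
eef_pos: [0.6048, -0.0458, 0.2436]
eef_rot: [-0.157, 1.563, -0.087]
wrist_force: [-1.2, -0.6, -0.1]
width: 0.0515
```

```bash
python3 -c "
from h import *
o=st()
from station import robot
c=robot.read_camera('scene');pickle.dump(c,open('g10s.pkl','wb'));crop(c,280,190,380,265,8,'pics/g10s.png')
c=robot.read_camera('top');crop(c,300,165,460,285,5,'pics/g10.png')"
```

```text
t 15.00 p [ 0.6048 -0.0458  0.2436] az 4.0 x [ 0.008 -0.001 -1.   ] F [-1.2 -0.6 -0.1] w 0.0515 j [-0.52  0.3   0.65  1.7  -0.19  1.2   0.24]
```

View pics/g10s.png

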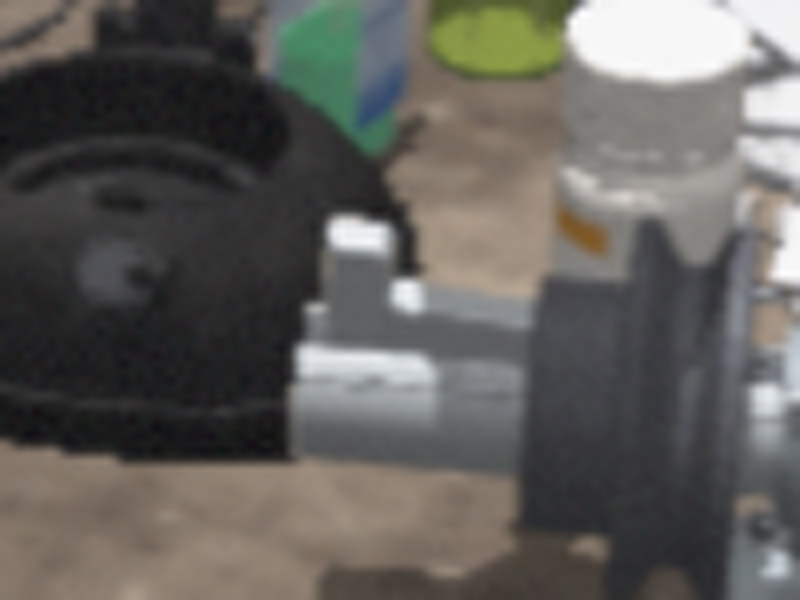

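View pics/g10.png

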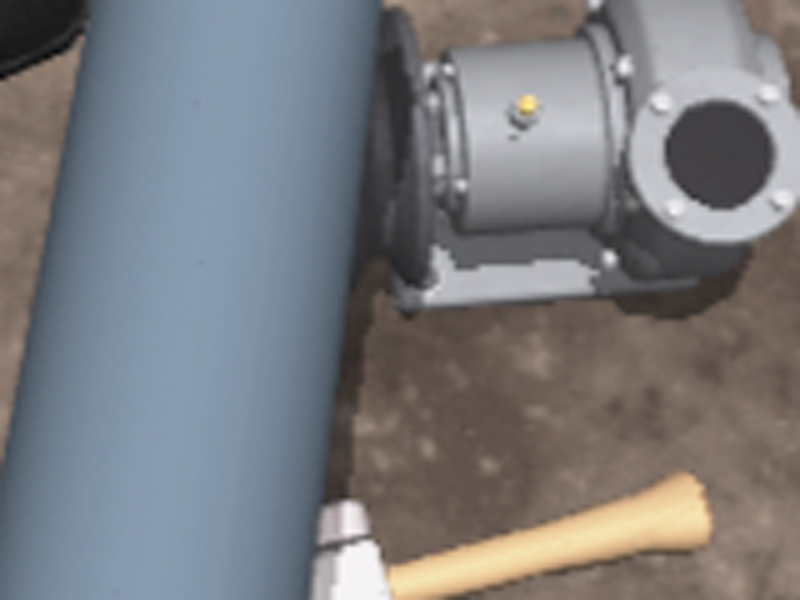

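```bash
python3 -c "
from h import *
plan((.4124,-.1538,.10),14,9,.6)"
```

```text
[[-0.07,0,0,0.008,-0.005,-0.011,0.6],[-0.12,0,0,0.013,-0.009,-0.019,0.6],[-0.17,0,0,0.02,-0.013,-0.028,0.6],[-0.18,0,0,0.019,-0.012,-0.028,0.6],[-0.17,-0.01,0,0.019,-0.011,-0.028,0.6],[-0.17,0,0,0.019,-0.01,-0.028,0.6],[-0.18,0,0,0.02,-0.01,-0.029,0.6],[-0.12,0,0.01,0.013,-0.006,-0.02,0.6],[-0.07,0,0,0.008,-0.004,-0.012,0.6]]
end [ 0.4122 -0.1541  0.0998] maxstep 0.036783148315499045 0.18
```

drive_tool(rows=[[-0.07,0,0,0.004,-0.005,-0.011,0.6],[-0.12,0,0,0.008,-0.009,-0.019,0.6],[-0.17,0,0,0.015,-0.013,-0.028,0.6],[-0.18,0,0,0.019,-0.012,-0.028,0.6],[-0.17,0,0,0.022,-0.011,-0.028,0.6],[-0.17,0,0,0.024,-0.01,-0.028,0.6],[-0.18,0,0,0.024,-0.01,-0.029,0.6],[-0.12,0,0,0.016,-0.006,-0.02,0.6],[-0.07,0,0,0.01,-0.004,-0.012,0.6],[0,0,0,0,0,0,0.6],[0,0,0,0,0,0,0.6]])

```text
t: 16.2
eef_pos: [0.4105, -0.154, 0.0957]
eef_rot: [-3.107, 1.566, -2.863]
wrist_force: [0.8, -0.4, 0.8]
width: 0.0514
```

```bash
python3 -c "
from h import *
o=st();plan((.4124,-.1538,-.010),14,6,.6)
from station import robot
c=robot.read_camera('scene');crop(c,320,230,440,320,6,'pics/m1.png')
c=robot.read_camera('top');pickle.dump(c,open('m1.pkl','wb'));crop(c,330,165,460,300,4,'pics/m1t.png');"
```

```text
t 16.20 p [ 0.4105 -0.154   0.0957] az 14.0 x [-0.004 -0.001 -1.   ] F [ 0.8 -0.4  0.8] w 0.0514 j [-0.39  0.14  0.7   2.21 -0.12  0.83  0.63]
[[0,0,0,0.01,0,0,0.6],[0,-0.01,0,0.018,0,0.001,0.6],[0,-0.01,0,0.025,0,0,0.6],[0,0,0,0.025,0,0.001,0.6],[0,-0.01,0,0.018,0,0,0.6],[0,0,0,0.01,0,0,0.6]]
end [ 0.4122 -0.1536 -0.0103] maxstep 0.02501999200639361 0.01
```

View pics/m1.png

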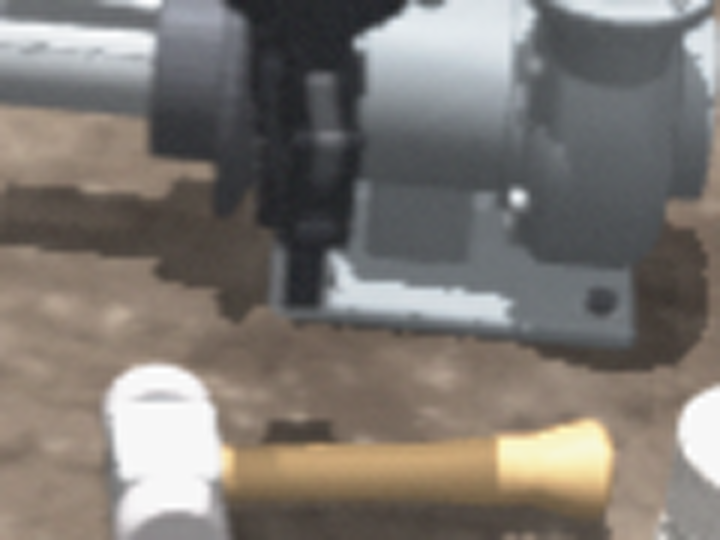

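View pics/m1t.png

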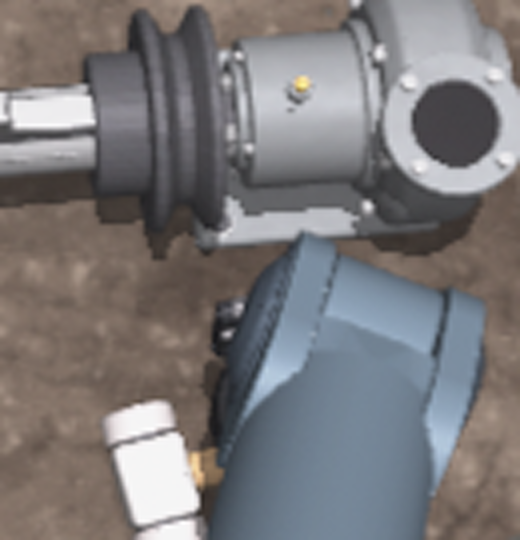

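drive_tool(rows=[[0,0,0,0.01,0,0,0.6],[0,-0.01,0,0.018,0,0.001,0.6],[0,-0.01,0,0.026,0,0,0.6],[0,0,0,0.026,0,0.001,0.6],[0,-0.01,0,0.018,0,0,0.6],[0,0,0,0.01,0,0,0.6],[0,0,0,0.005,0,0,0.6],[0,0,0,0,0,0,0.6]])

```text
t: 17.1
eef_pos: [0.4138, -0.1539, -0.0167]
eef_rot: [-0.798, 1.569, -0.553]
wrist_force: [0.4, 0.1, 0.2]
width: 0.0516
```

```bash
python3 -c "
from h import *
o=st()
from station import robot
c=robot.read_camera('scene');crop(c,320,230,440,320,6,'pics/m2.png')"
```

```text
t 17.10 p [ 0.4138 -0.1539 -0.0167] az 14.0 x [ 0.001 -0.001 -1.   ] F [0.4 0.1 0.2] w 0.0516 j [-0.25  0.4   0.57  2.25 -0.4   0.58  0.86]
```

View pics/m2.png

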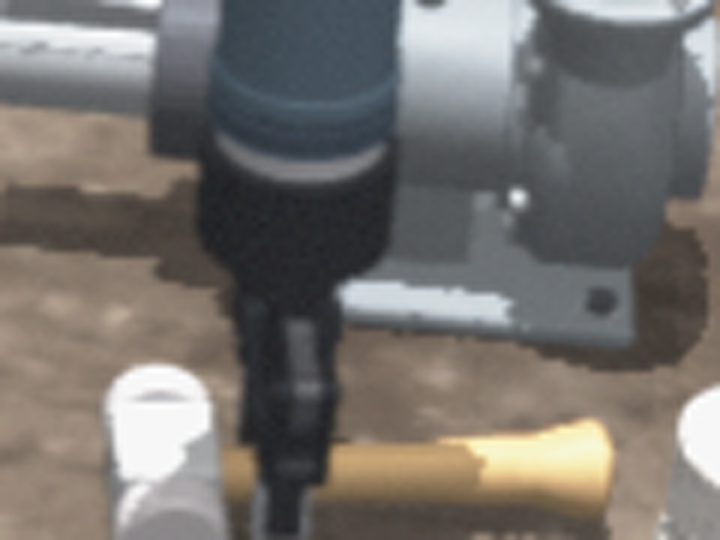

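drive_tool(rows=[[0,0,0,0.002,0,0,0.5],[0,0,0,0,0,0,0.2],[0,0,0,0,0,0,0],[0,0,0,0,0,0,0],[0,0,0,0,0,0,0]], squeeze=110)

```text
t: 17.65
eef_pos: [0.4142, -0.1539, -0.0176]
eef_rot: [-0.274, 1.568, -0.029]
wrist_force: [-1.6, 0.4, 5.8]
width: 0.0202
```

drive_tool(rows=[[0,0,0,-0.01,0,0,0],[0,0,0,-0.03,0,0,0],[0,0,0,-0.04,0,0,0],[0,0,0,-0.04,0,0,0],[0,0,0,-0.04,0,0,0],[0,0,0,-0.03,0,0,0],[0,0,0,-0.015,0,0,0],[0,0,0,0,0,0,0]])

```text
t: 18.45
eef_pos: [0.4148, -0.1542, 0.1888]
eef_rot: [-0.179, 1.563, 0.065]
wrist_force: [-0.2, -0.4, -4.8]
width: 0.0198
```

```bash
python3 -c "
from h import *
o=st();plan((.5558,.045,.19),-86,15,0)
from station import robot
c=robot.read_camera('scene');crop(c,300,170,440,275,5.7,'pics/m3.png')"
```

```text
t 18.45 p [ 0.4148 -0.1542  0.1888] az 14.0 x [ 0.007  0.    -1.   ] F [-0.2 -0.4 -4.8] w 0.0198 j [-0.48 -0.04  0.74  2.12  0.03  1.04  0.49]
[[0.38,0,0,0,0.005,0.006,0],[0.66,0,0,0,0.009,0.009,0],[0.95,0.01,-0.01,0,0.014,0.012,0],[0.95,0,0,0,0.015,0.01,0],[0.94,0,0,0,0.017,0.008,0],[0.95,0.01,-0.01,0,0.017,0.006,0],[0.95,0,0,0,0.019,0.004,0],[0.94,0.01,0,0,0.018,0.001,0],[0.95,0,0,0,0.018,-0.002,0],[0.95,0,-0.01,0,0.019,-0.004,0],[0.95,0.01,0,-0.001,0.017,-0.006,0],[0.94,0,0,0,0.016,-0.008,0],[0.95,0,0,0,0.016,-0.011,0],[0.66,0,-0.01,0,0.009,-0.009,0],[0.38,0.01,0,0,0.005,-0.005,0]]
end [0.5557 0.0449 0.1902] maxstep 0.0194164878389476 0.9501052573267869
```

View pics/m3.png

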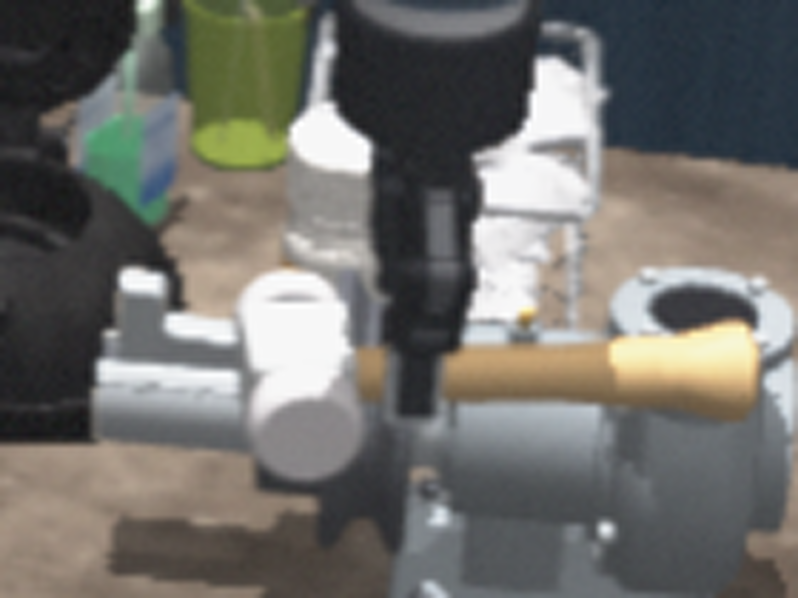

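```bash
python3 -c "
from h import *
plan((.5504,.0582,.185),-86,15,0)"
```

```text
[[0.38,0,0,0,0.005,0.006,0],[0.66,0,0,0,0.01,0.009,0],[0.95,0,0,0,0.015,0.012,0],[0.95,0,-0.01,0.001,0.016,0.01,0],[0.94,0.01,0,0,0.018,0.007,0],[0.95,0,0,0,0.018,0.006,0],[0.95,0,0,0,0.019,0.002,0],[0.94,0,0,0,0.019,0,0],[0.95,0,0,0,0.019,-0.002,0],[0.95,0,-0.01,0.001,0.019,-0.005,0],[0.95,0.01,0,0,0.017,-0.007,0],[0.94,0,0,0,0.017,-0.009,0],[0.95,0,0,0,0.015,-0.012,0],[0.66,0,0,0,0.01,-0.009,0],[0.38,0,0,0,0.005,-0.006,0]]
end [0.5507 0.0581 0.1852] maxstep 0.019672315572906 0.9500526301210896
```

drive_tool(rows=[[0.38,0,0,0,0.005,0.006,0],[0.66,0,0,0,0.01,0.009,0],[0.95,0,0,0,0.015,0.012,0],[0.95,0,-0.01,0,0.016,0.01,0],[0.94,0.01,0,0,0.018,0.007,0],[0.95,0,0,0,0.018,0.006,0],[0.95,0,0,0,0.019,0.002,0],[0.94,0,0,0,0.019,0,0],[0.95,0,0,0,0.019,-0.002,0],[0.95,0,-0.01,0,0.019,-0.005,0],[0.95,0.01,0,0,0.017,-0.007,0],[0.94,0,0,0,0.017,-0.009,0],[0.95,0,0,0,0.015,-0.012,0],[0.66,0,0,0,0.01,-0.009,0],[0.38,0,0,0,0.005,-0.006,0],[0,0,0,0,0,0,0],[0,0,0,0,0,0,0]])

```text
t: 20.2
eef_pos: [0.5487, 0.0574, 0.1841]
eef_rot: [-1.156, 1.564, -2.656]
wrist_force: [-1.3, 0.2, -4.3]
width: 0.0199
```

```bash
python3 -c "
from h import *
o=st();plan((.5504,.0582,.104),-86,7,0)
from station import robot
c=robot.read_camera('scene');crop(c,240,160,380,265,5.7,'pics/m4.png')
c=robot.read_camera('top');crop(c,240,150,380,255,5.7,'pics/m4t.png')"
```

```text
t 20.20 p [0.5487 0.0574 0.1841] az -85.9 x [-0.006 -0.003 -1.   ] F [-1.3  0.2 -4.3] w 0.0199 j [-0.75  0.26  0.66  1.88 -0.17  1.07 -1.52]
[[0,0,0,0.006,0,0,0],[0,0,0.01,0.011,0,0,0],[0,0.01,0.01,0.015,0.001,0,0],[0.01,0,0.01,0.016,0,-0.001,0],[0,0.01,0.01,0.015,0.001,0,0],[0,0,0,0.011,0,0,0],[0,0,0.01,0.006,0,0,0]]
end [0.5503 0.0584 0.1041] maxstep 0.016031219541881397 0.01414213562373095
```

View pics/m4.png

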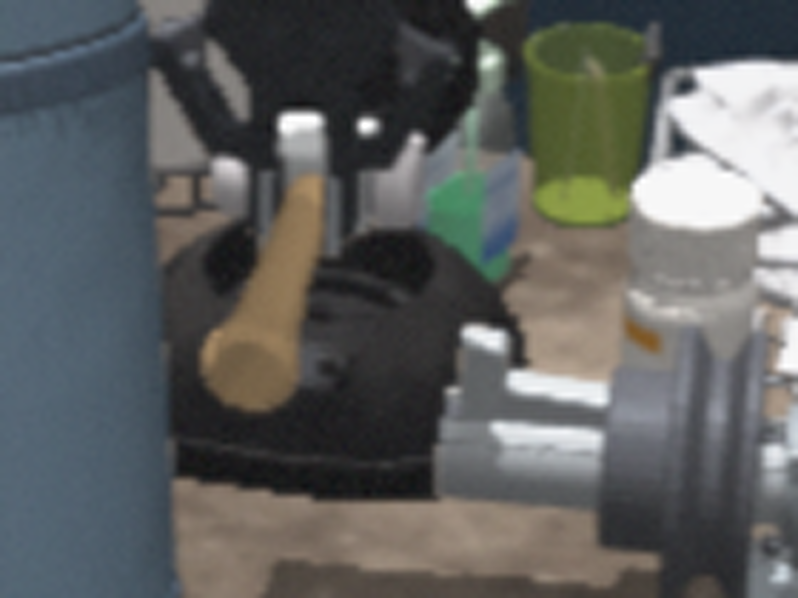

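View pics/m4t.png

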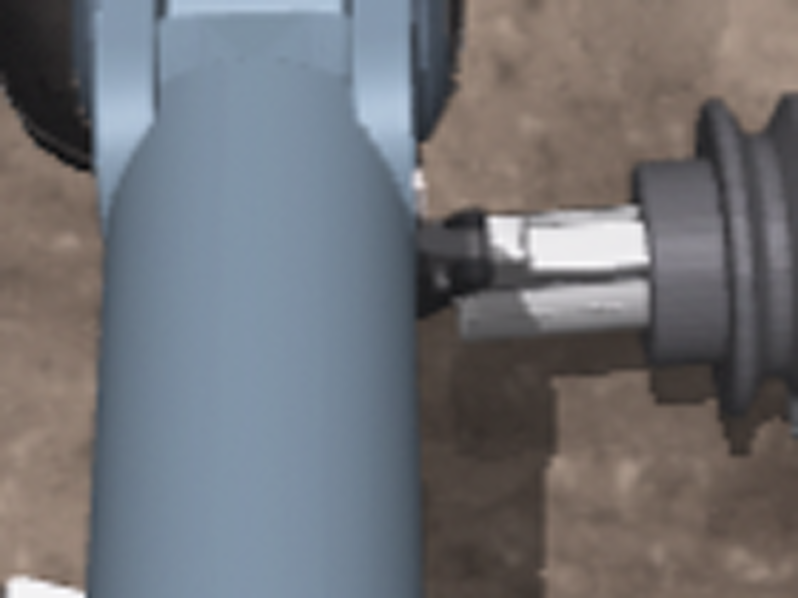

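drive_tool(rows=[[0,0,0,0.006,0,0,0],[0,0,0.01,0.012,0,0,0],[0,0.01,0.01,0.016,0.001,0,0],[0.01,0,0.01,0.018,0,-0.001,0],[0,0.01,0.01,0.016,0.001,0,0],[0,0,0,0.01,0,0,0],[0,0,0.01,0.006,0,0,0],[0,0,0,0,0,0,0],[0,0,0,0,0,0,0]])

```text
t: 21.2
eef_pos: [0.5532, 0.0592, 0.1027]
eef_rot: [1.84, 1.564, 0.338]
wrist_force: [0.2, 0.3, -4.0]
width: 0.02
```

```bash
python3 -c "
from h import *
o=st()
M=np.array([.6022,-.0735]);e=np.array([.0698,-.9976]);n=np.array([.9976,.0698])
d=o['eef_pos'][:2]-M;print('x',d@e,'lat',d@n)
from station import robot
c=robot.read_camera('scene');pickle.dump(c,open('m5s.pkl','wb'));crop(c,260,180,380,270,6.6,'pics/m5.png')"
```

```text
t 21.20 p [0.5532 0.0592 0.1027] az -86.1 x [ 0.006  0.002 -1.   ] F [ 0.2  0.3 -4. ] w 0.0200 j [-0.7   0.37  0.62  1.94 -0.27  0.91 -1.45]
x -0.1357694629339831 lat -0.03962132473974542
```

View pics/m5.png

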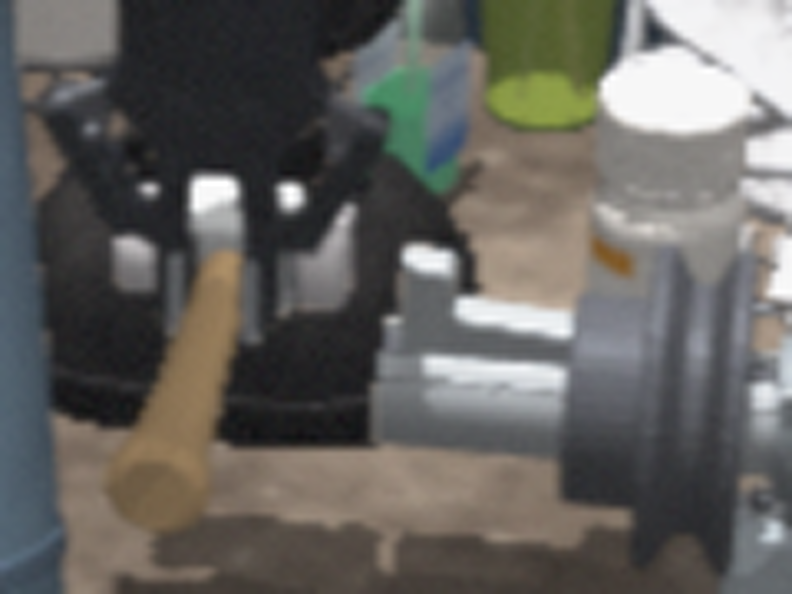

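drive_tool(rows=[[0,0,0,0.002,0,0.005,0],[0,0,0,0,0,0.008,0],[0,0,0,0,0,0.008,0],[0,0,0,0,0,0.006,0],[0,0,0,0,0,0.005,0],[0,0,0,0,0,0.005,0],[0,0,0,0,0,0,0]])

```text
t: 21.95
eef_pos: [0.5555, 0.0211, 0.1004]
eef_rot: [1.736, 1.565, 0.233]
wrist_force: [-0.4, 0.3, -3.2]
width: 0.0198
```

```bash
cat >> h.py <<'E'
def pose():
    o=st();M=np.array([.6022,-.0735]);e=np.array([.0698,-.9976]);n=np.array([.9976,.0698])
    d=o['eef_pos'][:2]-M;print('mallet face x %.4f lat %.4f'%(d@e+.045,d@n+.0425),'Fx %.1f'%(np.array(o['wrist_force'])[:2]@e))
def snap(fn):
    from station import robot
    c=robot.read_camera('scene');crop(c,280,180,380,255,8,fn)
E
python3 -c "
from h import *
pose();snap('pics/m6.png')"
```

```text
t 21.95 p [0.5555 0.0211 0.1004] az -86.1 x [ 0.006  0.001 -1.   ] F [-0.4  0.3 -3.2] w 0.0198 j [-0.64  0.37  0.63  1.95 -0.28  0.9  -1.37]
mallet face x -0.0527 lat 0.0025 Fx -0.3
```

View pics/m6.png

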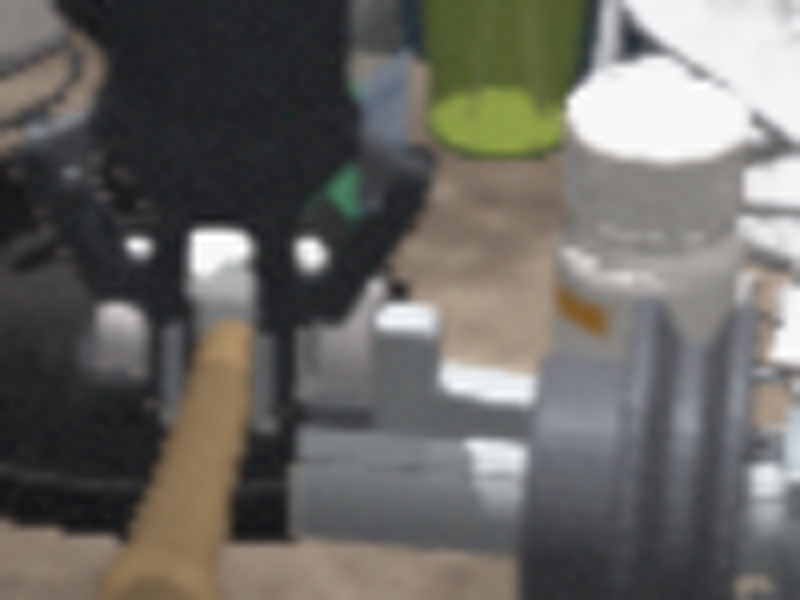

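drive_tool(rows=[[0,0,0,0,0,-0.008,0],[0,0,0,0,0,-0.008,0],[0,0,0,0,0,0.008,0],[0,0,0,0,0,0.01,0],[0,0,0,0,0,0.008,0],[0,0,0,0,0,0,0]])

```text
t: 22.6
eef_pos: [0.5559, 0.0134, 0.1002]
eef_rot: [2.303, 1.564, 0.801]
wrist_force: [-0.7, 4.2, -4.6]
width: 0.0203
```

```bash
python3 -c "
from h import *
pose();snap('pics/m7.png')"
```

```text
t 22.60 p [0.5559 0.0134 0.1002] az -86.0 x [ 0.005  0.005 -1.   ] F [-0.7  4.2 -4.6] w 0.0203 j [-0.63  0.38  0.63  1.94 -0.28  0.9  -1.35]
mallet face x -0.0449 lat 0.0023 Fx -4.3
```

View pics/m7.png

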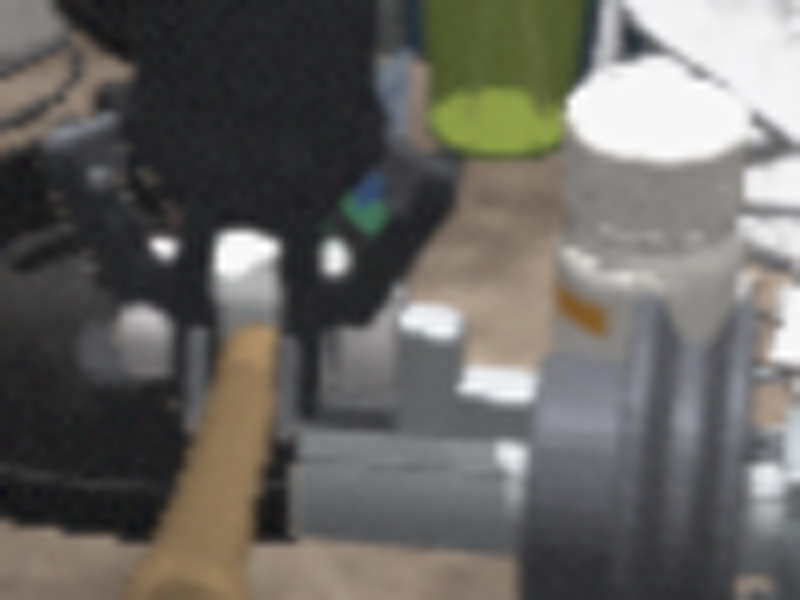

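drive_tool(rows=[[0,0,0,0,0,-0.008,0],[0,0,0,0,0,-0.006,0],[0,0,0,0,0,0.007,0],[0,0,0,0,0,0.009,0],[0,0,0,0,0,0.007,0],[0,0,0,0,0,0,0],[0,0,0,0,0,-0.008,0],[0,0,0,0,0,-0.006,0],[0,0,0,0,0,0.007,0],[0,0,0,0,0,0.009,0],[0,0,0,0,0,0.005,0],[0,0,0,0,0,0,0]])

```text
t: 23.85
eef_pos: [0.5569, 0.0006, 0.1003]
eef_rot: [2.627, 1.562, 1.128]
wrist_force: [-1.1, 9.1, -2.3]
width: 0.0205
```

```bash
python3 -c "
from h import *
pose();snap('pics/m8.png')"
```

```text
t 23.85 p [0.5569 0.0006 0.1003] az -85.9 x [ 0.004  0.008 -1.   ] F [-1.1  9.1 -2.3] w 0.0205 j [-0.6   0.38  0.63  1.94 -0.29  0.91 -1.32]
mallet face x -0.0320 lat 0.0025 Fx -9.2
```

View pics/m8.png

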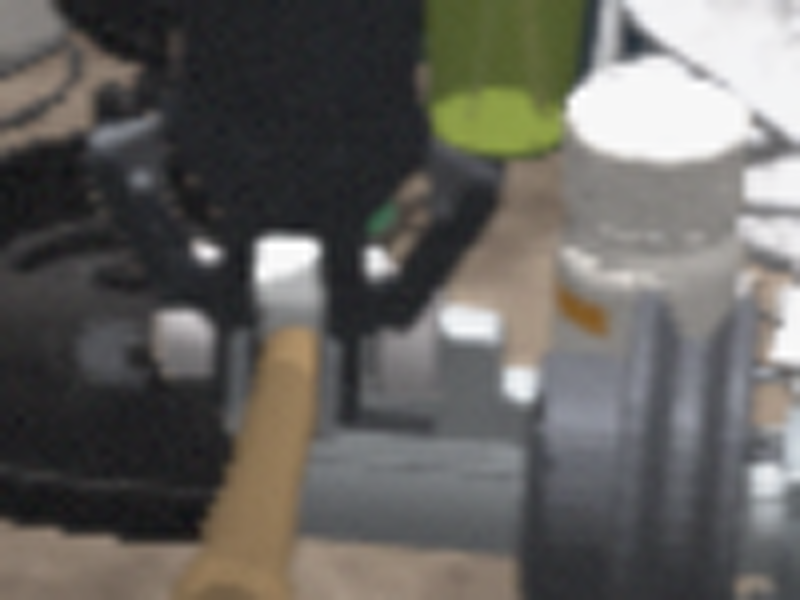

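drive_tool(rows=[[0,0,0,0,0,-0.008,0],[0,0,0,0,0,-0.006,0],[0,0,0,0,0,0.007,0],[0,0,0,0,0,0.009,0],[0,0,0,0,0,0.003,0],[0,0,0,0,0,0,0]])

```text
t: 24.5
eef_pos: [0.5568, -0.0033, 0.1002]
eef_rot: [2.805, 1.561, 1.307]
wrist_force: [-2.8, 10.0, -1.0]
width: 0.02
```

```bash
python3 -c "
from h import *
pose()"
```

```text
t 24.50 p [ 0.5568 -0.0033  0.1002] az -85.8 x [ 0.003  0.009 -1.   ] F [-2.8 10.  -1. ] w 0.0200 j [-0.59  0.38  0.63  1.94 -0.29  0.91 -1.31]
mallet face x -0.0282 lat 0.0021 Fx -10.1
```

drive_tool(rows=[[0,0,0,0,0,-0.008,0],[0,0,0,0,0,-0.006,0],[0,0,0,0,0,0.007,0],[0,0,0,0,0,0.009,0],[0,0,0,0,0,0.003,0],[0,0,0,0,0,0,0]])

```text
t: 25.1
eef_pos: [0.5566, -0.0051, 0.1003]
eef_rot: [3.016, 1.558, 1.521]
wrist_force: [-4.2, 14.1, 1.8]
width: 0.0201
```

```bash
python3 -c "
from h import *
pose();snap('pics/m9.png')"
```

```text
t 25.10 p [ 0.5566 -0.0051  0.1003] az -85.7 x [ 0.001  0.013 -1.   ] F [-4.2 14.1  1.8] w 0.0201 j [-0.59  0.38  0.63  1.94 -0.3   0.91 -1.3 ]
mallet face x -0.0264 lat 0.0017 Fx -14.3
```

View pics/m9.png

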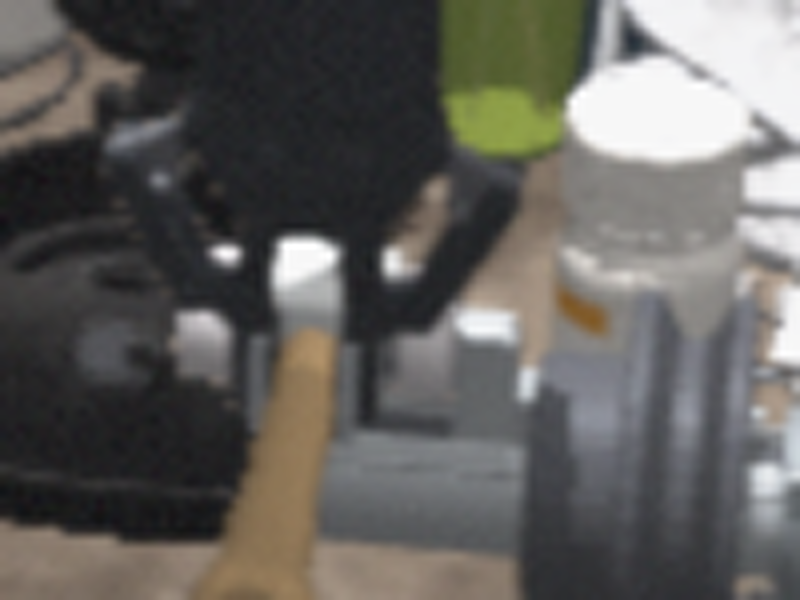

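drive_tool(rows=[[0,0,0,0,0,-0.008,0],[0,0,0,0,0,-0.006,0],[0,0,0,0,0,0.007,0],[0,0,0,0,0,0.009,0],[0,0,0,0,0,0.002,0],[0,0,0,0,0,0,0]])

```text
t: 25.75
eef_pos: [0.5564, -0.0053, 0.1003]
eef_rot: [3.127, 1.553, 1.634]
wrist_force: [-5.8, 19.1, 4.7]
width: 0.02
```

```bash
python3 -c "
from h import *
pose();snap('pics/m10.png')"
```

```text
t 25.75 p [ 0.5564 -0.0053  0.1003] az -85.5 x [-0.001  0.018 -1.   ] F [-5.8 19.1  4.7] w 0.0200 j [-0.58  0.38  0.63  1.94 -0.3   0.91 -1.29]
mallet face x -0.0262 lat 0.0016 Fx -19.5
```

View pics/m10.png

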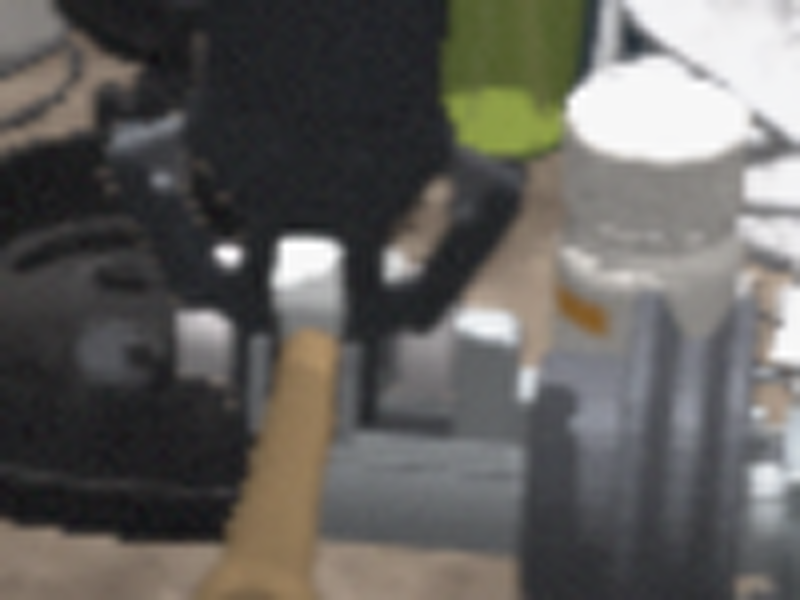

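drive_tool(rows=[[0,0,0,0,0,-0.01,0],[0,0,0,0,0,-0.01,0],[0,0,0,0,0,0.01,0],[0,0,0,0,0,0.01,0],[0,0,0,0,0,0.004,0],[0,0,0,0,0,0,0]])

```text
t: 26.4
eef_pos: [0.5563, -0.0055, 0.1003]
eef_rot: [-3.094, 1.548, 1.699]
wrist_force: [-8.4, 26.4, 6.2]
width: 0.02
```

```bash
python3 -c "
from h import *
pose()"
```

```text
t 26.40 p [ 0.5563 -0.0055  0.1003] az -85.4 x [-0.003  0.022 -1.   ] F [-8.4 26.4  6.2] w 0.0200 j [-0.58  0.38  0.63  1.94 -0.31  0.92 -1.28]
mallet face x -0.0260 lat 0.0015 Fx -26.9
```

drive_tool(rows=[[0,0,0,0,0,-0.015,0],[0,0,0,0,0,-0.025,0],[0,0,0,0,0,-0.025,0],[0,0,0,-0.01,0,-0.015,0],[0,0,0,-0.03,0,0,0],[0,0,0,-0.04,0,0,0],[0,0,0,-0.03,0,0,0],[0,0,0,0,0,0,0]])

```text
t: 27.2
eef_pos: [0.5571, 0.0541, 0.2154]
eef_rot: [1.676, 1.554, 0.169]
wrist_force: [1.6, -0.3, -4.3]
width: 0.02
```

```bash
python3 -c "
from h import *
pose();snap('pics/m11.png')
from station import robot
c=robot.read_camera('top');pickle.dump(c,open('m11.pkl','wb'));crop(c,300,150,400,225,8,'pics/m11t.png')
c=robot.read_camera('scene');pickle.dump(c,open('m11s.pkl','wb'))
plan((.4142,-.1539,.20),14,16,0)"
```

```text
t 27.20 p [0.5571 0.0541 0.2154] az -86.4 x [ 0.017  0.003 -1.   ] F [ 1.6 -0.3 -4.3] w 0.0200 j [-0.76  0.22  0.68  1.85 -0.16  1.11 -1.54]
mallet face x -0.0855 lat 0.0064 Fx 0.4
[[-0.35,0,0,0,-0.004,0.006,0],[-0.62,0,0,0.001,-0.008,0.009,0],[-0.88,0,0,0,-0.013,0.013,0],[-0.89,0,0,0.001,-0.013,0.011,0],[-0.88,0.01,0,0,-0.015,0.009,0],[-0.88,0,-0.01,0.001,-0.016,0.007,0],[-0.88,0,0,0.001,-0.017,0.005,0],[-0.88,0,0,0,-0.018,0.003,0],[-0.89,0,0,0.001,-0.017,0.001,0],[-0.88,0,0,0,-0.018,-0.001,0],[-0.88,0,0,0.001,-0.017,-0.004,0],[-0.88,0,0,0.001,-0.017,-0.005,0],[-0.89,0.01,0,0,-0.016,-0.008,0],[-0.88,0,-0.01,0.001,-0.015,-0.009,0],[-0.62,0,0,0,-0.009,-0.008,0],[-0.35,0,0,0,-0.005,-0.005,0]]
end [ 0.4141 -0.1537  0.2005] maxstep 0.018384776310850236 0.8900561780022652
```

View pics/m11.png

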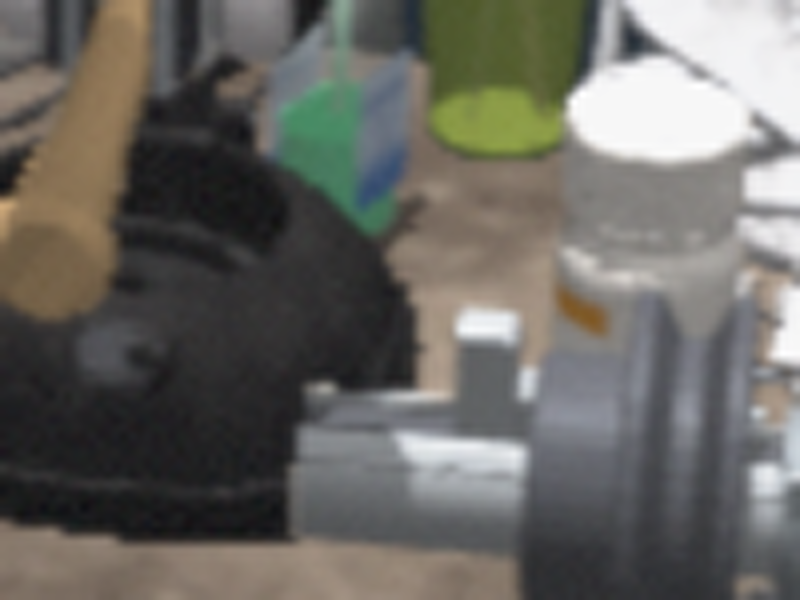

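View pics/m11t.png

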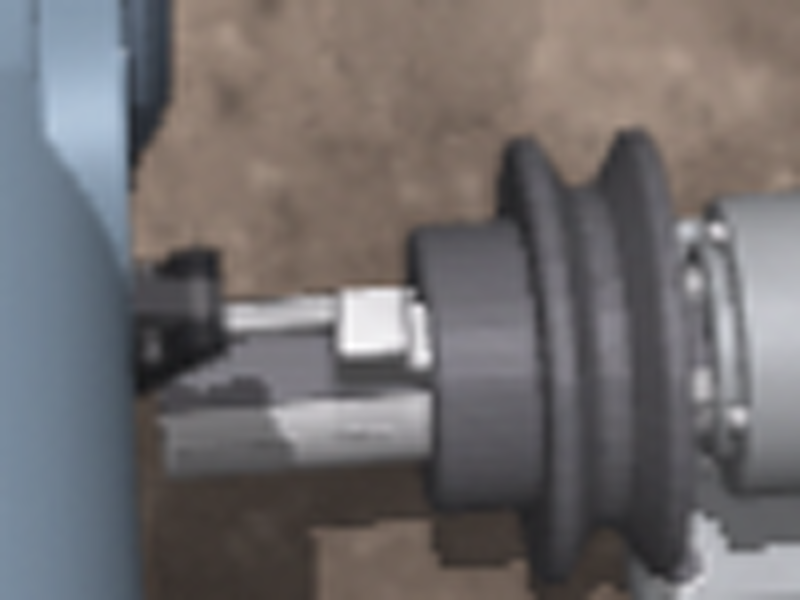

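drive_tool(rows=[[-0.35,0,0,0,-0.004,0.006,0],[-0.62,0,0,0.001,-0.008,0.009,0],[-0.88,0,0,0,-0.013,0.013,0],[-0.89,0,0,0.001,-0.013,0.011,0],[-0.88,0.01,0,0,-0.015,0.009,0],[-0.88,0,-0.01,0.001,-0.016,0.007,0],[-0.88,0,0,0.001,-0.017,0.005,0],[-0.88,0,0,0,-0.018,0.003,0],[-0.89,0,0,0.001,-0.017,0.001,0],[-0.88,0,0,0,-0.018,-0.001,0],[-0.88,0,0,0.001,-0.017,-0.004,0],[-0.88,0,0,0.001,-0.017,-0.005,0],[-0.89,0.01,0,0,-0.016,-0.008,0],[-0.88,0,-0.01,0.001,-0.015,-0.009,0],[-0.62,0,0,0,-0.009,-0.008,0],[-0.35,0,0,0,-0.005,-0.005,0],[0,0,0,0,0,0,0],[0,0,0,0,0,0,0]])

```text
t: 29.15
eef_pos: [0.4147, -0.1518, 0.1999]
eef_rot: [1.699, 1.57, 1.944]
wrist_force: [-0.5, 0.7, -2.6]
width: 0.0197
```

```bash
python3 -c "
from h import *
st();plan((.4142,-.1539,.02),14,8,0)
from station import robot
c=robot.read_camera('scene');crop(c,300,160,440,265,5.7,'pics/m12.png')"
```

```text
t 29.15 p [ 0.4147 -0.1518  0.1999] az 14.1 x [-0.     0.001 -1.   ] F [-0.5  0.7 -2.6] w 0.0197 j [-0.5  -0.06  0.75  2.11  0.04  1.08  0.47]
[[0,0,0,0.012,0,0,0],[0,0,0,0.02,0,0,0],[0,0,0,0.029,-0.001,0,0],[0,0,0,0.029,0,0,0],[0.01,0,-0.01,0.029,0,-0.001,0],[0,0,0,0.029,-0.001,0,0],[0,0,0,0.02,0,0,0],[0,0,0,0.012,0,0,0]]
end [ 0.4141 -0.1539  0.0199] maxstep 0.02901723625709382 0.01414213562373095
```

View pics/m12.png

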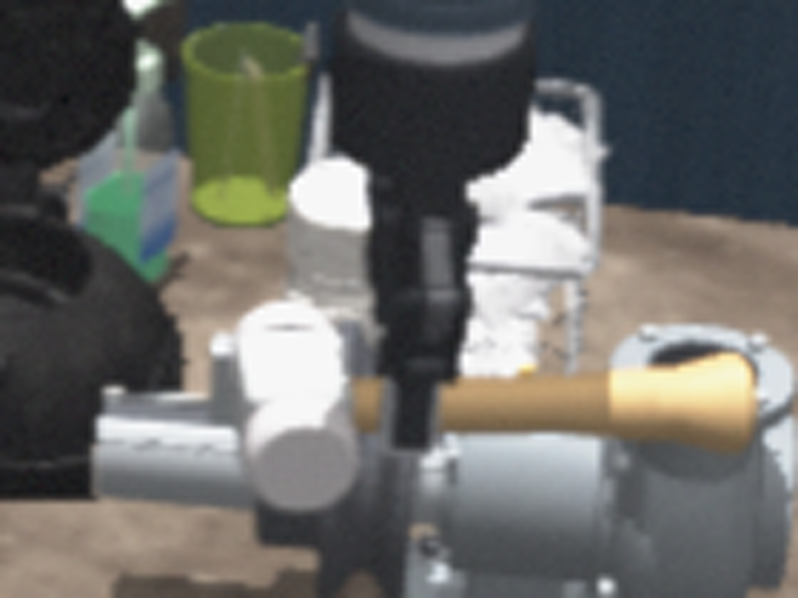

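drive_tool(rows=[[0,0,0,0.012,0,0,0],[0,0,0,0.02,0,0,0],[0,0,0,0.029,-0.001,0,0],[0,0,0,0.029,0,0,0],[0.01,0,0,0.029,0,0,0],[0,0,0,0.029,-0.001,0,0],[0,0,0,0.022,0,0,0],[0,0,0,0.016,0,0,0],[0,0,0,0.012,0,0,0],[0,0,0,0.008,0,0,0],[0,0,0,0.005,0,0,0],[0,0,0,0,0,0,0],[0,0,0,0,0,0,0]])

```text
t: 30.5
eef_pos: [0.4172, -0.1535, -0.0094]
eef_rot: [0.043, 1.568, 0.29]
wrist_force: [0.5, 0.1, -4.2]
width: 0.0197
```

drive_tool(rows=[[0,0,0,0.003,0,0,0],[0,0,0,0.003,0,0,0],[0,0,0,0.0015,0,0,0],[0,0,0,0,0,0,0]])

```text
t: 30.9
eef_pos: [0.4165, -0.1534, -0.0173]
eef_rot: [0.36, 1.569, 0.606]
wrist_force: [-0.4, 0.6, -4.0]
width: 0.0195
```

drive_tool(rows=[[0,0,0,0.001,0,0,0],[0,0,0,0.001,0,0,0],[0,0,0,0,0,0,0]])

```text
t: 31.2
eef_pos: [0.4166, -0.1533, -0.0176]
eef_rot: [1.063, 1.567, 1.309]
wrist_force: [-5.6, 2.8, 15.7]
width: 0.0197
```

Contact with the worktop. Release and rise.

drive_tool(rows=[[0,0,0,-0.001,0,0,0],[0,0,0,0,0,0,0.2],[0,0,0,0,0,0,0.5],[0,0,0,0,0,0,0.6],[0,0,0,-0.01,0,0,0.6],[0,0,0,-0.03,0,0,0.6],[0,0,0,-0.04,0,0,0.6],[0,0,0,-0.045,0,0,0.6],[0,0,0,-0.045,0,0,0.6],[0,0,0,-0.04,0,0,0.6],[0,0,0,-0.03,0,0,0.6],[0,0,0,0,0,0,0.6]])

```text
t: 32.4
eef_pos: [0.42, -0.1548, 0.2269]
eef_rot: [-0.073, 1.557, 0.173]
wrist_force: [0.7, -0.3, 0.5]
width: 0.0513
```

```bash
python3 -c "
from h import *
st()
from station import robot
c=robot.read_camera('scene');pickle.dump(c,open('fs.pkl','wb'));cv2.imwrite('pics/fs.png',c['img'][...,::-1])
c=robot.read_camera('top');pickle.dump(c,open('ft.pkl','wb'));cv2.imwrite('pics/ft.png',c['img'][...,::-1]);crop(c,300,150,400,225,8,'pics/ftp.png')"
```

```text
t 32.40 p [ 0.42   -0.1548  0.2269] az 14.1 x [ 0.013  0.002 -1.   ] F [ 0.7 -0.3  0.5] w 0.0513 j [-0.58 -0.11  0.82  2.07  0.08  1.13  0.44]
```

View pics/fs.png

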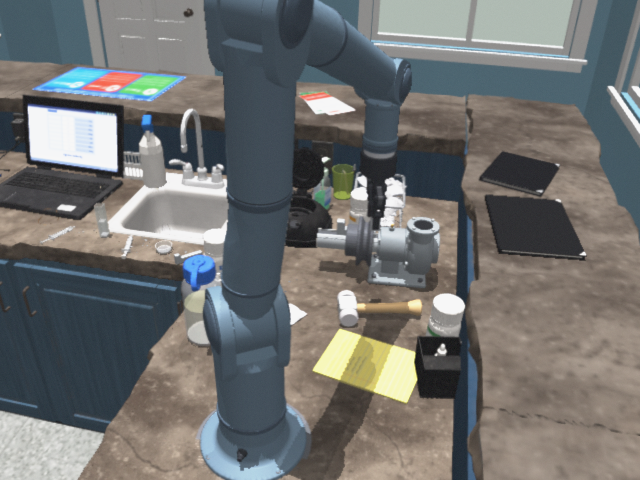

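View pics/ft.png

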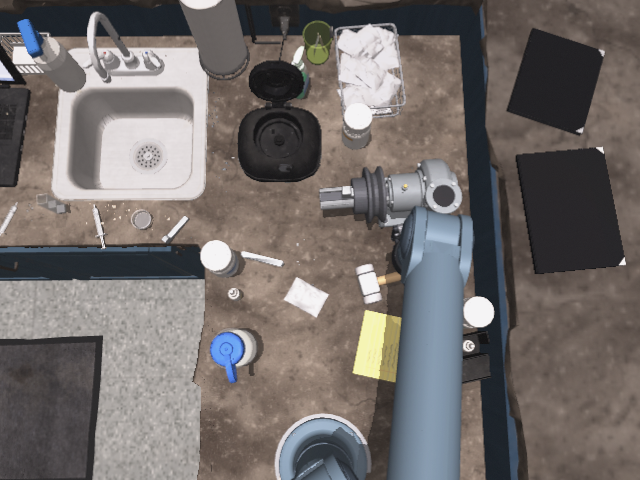

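View pics/ftp.png

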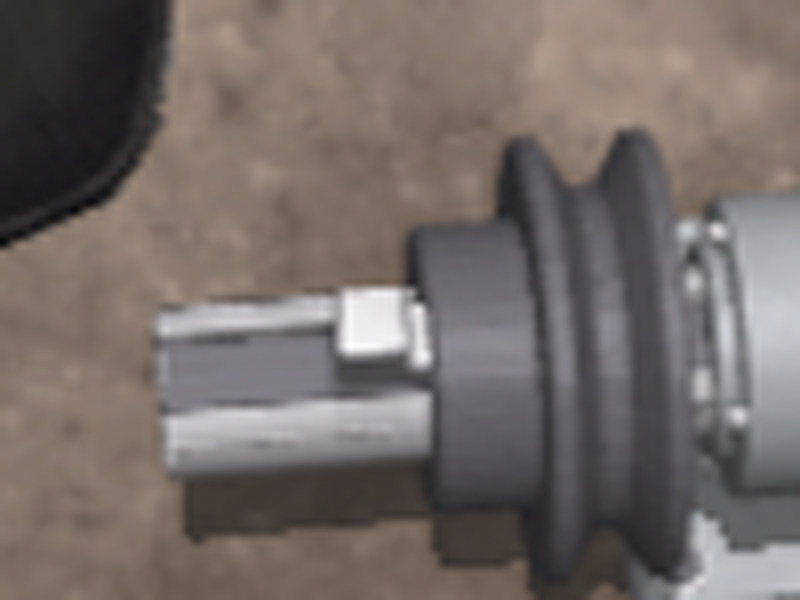

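```bash
python3 -c "
from h import *
c=load('ft.pkl');t=load('top0.pkl')
F=lambda u,v,z:plane(c,(u+.5)/8-.5+300,(v+.5)/8-.5+150,z)[:2]
M=np.array([.6022,-.0735]);e=np.array([.0698,-.9976]);n=np.array([.9976,.0698])
for u,v in [(338,292),(340,354),(410,288),(408,350)]:
  d=F(u,v,.146)-M;print('head corner x %.4f lat %.4f'%(d@e,d@n))
d=np.abs(c['img'].astype(int)-t['img']).sum(2)
for nm,(x0,y0,x1,y1) in dict(small=(160,210,195,245),plain=(238,245,290,270),sachet=(280,275,330,320),dropper=(225,285,243,303),jart=(200,238,243,278),mallet=(352,258,390,308),jarr=(466,295,496,330)).items(): print(nm,np.mean(d[y0:y1,x0:x1]>90).round(3))
"
```

```text
head corner x -0.0262 lat 0.0107
head corner x -0.0271 lat -0.0070
head corner x -0.0062 lat 0.0103
head corner x -0.0083 lat -0.0073
small 0.0
plain 0.002
sachet 0.0
dropper 0.006
jart 0.005
mallet 0.189
jarr 0.015
```

Head front is 6–8 mm from the pulley, consistent with the tight position, and the bystanders have not moved. Handing in.

```bash
python3 -c "
from station import robot
print(robot.finish_job())"
```

```text
the job is handed in; nothing more can be done
None
```

The job is handed in. The big gib key is driven tight on the pump shaft, and the mallet is lying flat again at about its old place. It took about 32 s of the 61 s allowed.

**What I did**
- I laid the key in the open keyway with its thin end in the pulley slot and let go.
- The mallet's first stroke pushed the key gently forward to where it wedges. I then drove it home with seven short taps. The last tap reached 27 N and moved it only about 0.2 mm.

**Last checks**
- **Key head:** the last top picture puts the head's front about 6–8 mm from the pulley, sitting straight in the keyway. The mallet face stopped at x ≈ −26 mm, which corresponds to the tight position.
- **Other objects:** the small key, plain key, sachet, dropper and tall jar look unmoved. The visible part of the right jar does too; the arm hid the rest.
- **Forces:** the wrist readings I saw stayed at or below about 28 N.

**What went wrong or disagreed**
- My first grasp closed on nothing above the key. The real fingertips stood about 25 mm above the reported TCP, which disagrees with the interface text. I found the true height by a light touch on the worktop (16 N) and allowed for it afterwards.
- The finger width read about 2 mm less than the known thickness of both the key and the mallet handle.
- I did not measure how far the pulley lifted. I judged the key tight from the mallet force and from its stopping.

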